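# Stack the keyed spares trays and roll them into the rack bay

## Task

Pull the carriage fully out of the rack bay by its red handle. Stack every spares tray on the table onto its deck, in any order, each one seated flat with its notch down over the orange key below it, and only then put the white cover on top, its notch over the top tray's key. Last, push the loaded carriage by its handle under the yellow beam until it is fully home, with the stack still seated; leave the jug, portafilter and can where they stand.

Things in the scene. Friction and masses are not known exactly. Their poses are not given: they have to be found in the camera images.
- carriage (a joint): travel of the steel carriage in the rack bay: 0 = fully home (at its back stop, its deck behind the portal), 0.20 m = pulled fully out towards the robot, in front of the portal. It slides with about 2.5 N of friction, stays where it is left, and stops hard at both ends.
- deck (a point): centre of the top of the carriage's steel deck (120 x 80 mm, top 28 mm above the table); moves with it. x points along the slide into the bay, away from the handle; z up. An orange key block on it, 10 mm along x, 28 along y, 10 high, is centred at x = +48 mm, y = 0. Trays stack centred over this point, with their axes along its axes.
- beam (a point): middle of the underside of the fixed yellow beam of the rack's portal, 250 mm above the table (beam top 285), x as the deck's. Beam and its two black posts (110 mm gap between them, 160 mm over all) are 25 mm deep along x. The deck passes beneath; its centre is 112 mm before the beam (x = -112 mm) when fully out and 88 mm past it when home.
- handle (a point): middle of the carriage's red upright handle, a post 20 x 20 mm in section, top 80 mm above the table; this point is 55 mm above the table, at x = -160 mm, y = 0 from the deck centre. Below 26 mm a 24 mm wide bar joins it to the deck. Same axes as the deck.
- tray_green_mid (a point): green open tray (may be absent), 110 mm along x, 60 along y, rim 36 mm up; this point is its centre, 18 mm above its underside, z up. Orange key (10 mm along x, 28 along y) 10 mm proud of the rim, centred at x = +48 mm. Same end, underside: notch open to the end, 33 mm wide, 12 high, 17 deep along x, to go over the key below. Seated trays rise 36 mm each. 0.13-0.25 kg.
- tray_blue_mid (a point): blue open tray (may be absent), 110 mm along x, 60 along y, rim 36 mm up; this point is its centre, 18 mm above its underside, z up. Orange key (10 mm along x, 28 along y) 10 mm proud of the rim, centred at x = +48 mm. Same end, underside: notch open to the end, 33 mm wide, 12 high, 17 deep along x, to go over the key below. Seated trays rise 36 mm each. 0.13-0.25 kg.
- tray_yellow_mid (a point): yellow open tray (may be absent), 110 mm along x, 60 along y, rim 36 mm up; this point is its centre, 18 mm above its underside, z up. Orange key (10 mm along x, 28 along y) 10 mm proud of the rim, centred at x = +48 mm. Same end, underside: notch open to the end, 33 mm wide, 12 high, 17 deep along x, to go over the key below. Seated trays rise 36 mm each. 0.13-0.25 kg.
- tray_grey_mid (a point): grey open tray (may be absent), 110 mm along x, 60 along y, rim 36 mm up; this point is its centre, 18 mm above its underside, z up. Orange key (10 mm along x, 28 along y) 10 mm proud of the rim, centred at x = +48 mm. Same end, underside: notch open to the end, 33 mm wide, 12 high, 17 deep along x, to go over the key below. Seated trays rise 36 mm each. 0.13-0.25 kg.
- tray_red_mid (a point): red open tray (may be absent), 110 mm along x, 60 along y, rim 36 mm up; this point is its centre, 18 mm above its underside, z up. Orange key (10 mm along x, 28 along y) 10 mm proud of the rim, centred at x = +48 mm. Same end, underside: notch open to the end, 33 mm wide, 12 high, 17 deep along x, to go over the key below. Seated trays rise 36 mm each. 0.13-0.25 kg.
- cover_grip (a point): white stack cover: plate 110 mm along x, 60 along y, 14 thick; on it a black grip bar, 70 mm along x, 20 wide, 14 to 48 mm above the underside, its middle at x = -8 mm. This point is over the plate's centre, 34 mm above its underside, z up. The +x end has a notch right through, 33 mm wide, 17 deep along x, to go over the top tray's key. 0.12 kg.
- jug: steel milk jug, 66 mm across, 75 mm tall, with a handle, standing on the table; origin at the centre of its underside. Leave alone.
- portafilter: coffee portafilter, round steel head 66 mm across, 28 mm high, black handle reaching 155 mm along its -x; origin under the head. Leave alone.
- canister: blue can 64 mm across, 120 mm tall, standing; origin at the centre of its underside. Leave alone.

How it is judged:
By the outcome, as a careful person would: the job done as asked, in the order asked, and still so for the second after the job is handed in, with the robot touching nothing.
Of tray_green, tray_blue, tray_yellow, tray_grey, tray_red only 3 to 4 are there at a start; the rules pass over those that are not, and their reading is None.
At some moment in a run one of cover may be knocked a few centimetres aside while the robot is not near it.
Once in a run the grip may slacken for a moment while it holds something.
It also fails if it takes over 210 s, if anything falls off the work surface, if the arm or the gripper's body presses on something with over 40 N, if the wrist force passes 120 N, or if a joint passes its speed limit or range.

## Robot

A 7-joint arm with a two-finger parallel gripper is mounted at the origin on the work surface. World frame = base frame: x ahead of the robot, y to its left, z up, the work surface at z = 0. Lengths are in m, angles in rad, forces in N, time in s.
With the tool pointing down it reaches from about 0.4 to 0.875 m from the base axis. Payload 19.3 kg.
Tool frame: the origin (TCP) lies at the very end of the fingers, on their centre line; the grasp point (between the pads) lies 19 mm behind it; z points along the fingers, y is the line along which they close (so a half turn about z gives the same grasp; the last joint's range is limited). The gripper opens to 85 mm and grips with 20 to 120 N. Pads are 22 mm wide; open, the fingers measure 114 mm over their backs; the gripper's body (76 mm by 85 mm) begins 54 mm behind the grasp point. The pads swing forward as they close: fully open they stand 13 mm farther back than shut.
Start: joints at [-1.283, 0.521, -0.036, 1.599, 0.021, 1.021, -0.113], TCP at [0.219, 0.585, 0.231] pointing down, gripper open.
Joint ranges: [-2.91, 2.91], [-0.3, 2.13], [-1.5, 1.42], [0.17, 2.43], [-1.26, 4.41], [0.16, 1.93], [-2.52, 2.52]. Speed limits (rad/s): [1.89, 1.89, 2.39, 2.39, 3.01, 3.01, 3.01].

## Interface

Orientations are given as [roll, pitch, yaw] about the fixed x, y, z axes, in that order (R = Rz(yaw) Ry(pitch) Rx(roll)).
In Python, from workcell import bot gives the robot as it stands. The module is installed in compiled form; this text tells all that it offers.
- The arm moves only by the tool apply_moves, never from a script. Its arguments are lists of equal length, an entry for each row: "claw": the finger opening in m, from 0 to 0.0854; "xyz": the shift along the tool's x, y, z in m, a list of three; "twist": the turn, a rotation vector about the tool's x, y, z in rad, a list of three. A call has 1 to 20 rows; each row shifts and turns the commanded pose from where the row before left it, along the tool's axes as they then stand; what a row does not reach is not made up. A row lasts 1/10 s, in which the tool goes at most 50 mm and 8.59 degrees, less where a joint would pass 70% of its speed; a pose out of reach is approached as far as the arm can. A call with a gripper value outside its range is refused whole. The fingers move at their own pace and stop on an object; "force" is the grip in N (left out, the last holds). Time passes only in rows, so rows that do not move let the fingers close. It gives the time, the measured TCP pose, the force, the opening and the grip force at its end, in the units of the state.
- bot.observe(): the state, without advancing time (a new reading comes with each control period).
- bot.grab_frame(name): name is "side" or "top" or "wrist"; returns a dict with "img" (384x512x3 uint8, red, green, blue), "vfov" (degrees; the focal length in pixels is half the picture's height over the tangent of half this angle, whatever the lens; pixels are square), "cx", "cy" (the principal point, pixels), "view" (4x4, takes a point from world to camera coordinates). Camera axes: x right, y up, looking along -z (the intrinsics and any distortion apply to the point x, -y, -z); pixel columns grow to the right and rows downward; lengths in m; the calibration is good to about 2 mm. The wrist camera is an equidistant fisheye: a pixel r from the principal point sees the ray r / f radians off the axis. A picture is of the moment at which its call begins. There is no depth.
- bot.job_done(): hands the job in; it is judged then, once.
Trained networks look in the newest picture that a camera, given by its name, has taken for a name from the list of things; names that differ only in an ending like _2 or _b are one class to them, and where a whole thing is asked for, a point or a joint stands for the part that bears it (a point fixed in the world has none). Each returns a list of dicts, best first, with "score" (0 to 1); they miss things now and then, are a little off and sometimes report something else, mostly with a low value. They report only what shows in the picture. A call takes as long as a camera call.
- bot.find_in(camera, query): "position" ([x, y, z] in m, in world coordinates, good to about 4 mm: the middle of the surface that is visible of it).
The state is a dict: "clock": time; "qpos": joint angles; "qd": joint speeds; "joint_efforts": joint torques, N m; "position": TCP position; "tool_rot": TCP orientation; "force": force on the tool from outside, world axes, zero at the start; "moment": the same for the moment, N m; "grip_width": finger opening in m; "finger_force": force on a finger pad.
Only numpy, scipy, OpenCV 4.12 (cv2) and the standard library are available. Lean on these libraries where they do the work, as an engineer would, in place of code of your own. Each camera call takes 0.05 s, during which the arm holds its last target. There are 200 camera calls.

## Working session

There is one attempt and no reset: what is moved stays moved. The work goes in short steps, Python scripts to look and compute and a tool call to move; the robot and the scene stay as the last step left them, time stands still between calls to the robot, and variables do not carry over. Pictures are saved under pics/ and viewed, at most 14 in all, crops included, and the job is handed in when it is done.

Besides the shell and the picture viewer there is one more tool, called after "Emit:" as name(argument=value, ...) on one line, values as JSON. apply_moves: Moves the arm, as the interface text tells. Its arguments: {"type":"object","properties":{"claw":{"type":"array"},"xyz":{"type":"array"},"twist":{"type":"array"},"force":{"type":"number"}},"required":["claw","xyz","twist"]}

```bash
mkdir -p pics
cat > h.py <<'E'
import numpy as np, cv2
from workcell import bot
np.set_printoptions(precision=4,suppress=True)
def save(cam,name):
    f=bot.grab_frame(cam); cv2.imwrite(f'pics/{name}.png',f['img'][...,::-1]); return f
def foc(f): return f['img'].shape[0]/2/np.tan(np.radians(f['vfov'])/2)
def ray(f,u,v,fish=False):
    F=foc(f); a=(u-f['cx'])/F; b=(v-f['cy'])/F
    if fish:
        r=np.hypot(a,b); s=np.sin(r)/max(r,1e-9); d=np.array([a*s,-b*s,-np.cos(r)])
    else: d=np.array([a,-b,-1.])
    V=np.array(f['view']); R=V[:3,:3]; return -R.T@V[:3,3], R.T@d
def atz(f,u,v,z,fish=False):
    o,d=ray(f,u,v,fish); return o+d*(z-o[2])/d[2]
def proj(f,p,fish=False):
    V=np.array(f['view']); c=V[:3,:3]@np.array(p)+V[:3,3]; F=foc(f)
    x,y,z=c[0],-c[1],-c[2]
    if fish:
        h=np.hypot(x,y); t=np.arctan2(h,z); return np.array([f['cx']+F*t*x/h,f['cy']+F*t*y/h])
    return np.array([f['cx']+F*x/z,f['cy']+F*y/z])
E
python3 - <<'E'
from h import *
s=bot.observe(); print({k:np.round(v,3) for k,v in s.items()})
ims=[]
for c in ['top','side']:
    f=save(c,c+'0'); print(c,f['vfov'],f['cx'],f['cy'],np.array(f['view']))
for q in ['handle','deck','beam','tray_green_mid','tray_blue_mid','tray_yellow_mid','tray_grey_mid','tray_red_mid','cover_grip','jug','portafilter','canister']:
    for c in ['top','side']:
        print(q,c,[(np.round(d['position'],3),round(d['score'],2)) for d in bot.find_in(c,q)[:2]])
E
```

```text
{'clock': np.float64(0.0), 'qpos': array([-1.283,  0.522, -0.036,  1.6  ,  0.021,  1.021, -0.113]), 'qd': array([-0.002, -0.   ,  0.   , -0.001, -0.002, -0.001,  0.   ]), 'joint_efforts': array([ -0.001, -92.713,   1.98 , -36.992,   0.018,   0.008,  -0.   ]), 'position': array([0.219, 0.585, 0.231]), 'tool_rot': array([-3.14 ,  0.   ,  2.784]), 'force': array([-0.313,  0.334,  0.117]), 'moment': array([-0.028,  0.008,  0.022]), 'finger_force': np.float64(0.0), 'grip_width': np.float64(0.085)}
top 49.28012395343989 249.987399306939 188.7676445635916 [[ 0.0016 -1.      0.0047 -0.0225]
 [ 0.994   0.0021  0.109  -0.652 ]
 [-0.109   0.0045  0.994  -1.2209]
 [ 0.      0.      0.      1.    ]]
side 56.286958093513576 259.6923878579263 188.72868618068662 [[-0.9581 -0.2864  0.003   0.6177]
 [ 0.1776 -0.5858  0.7907 -0.2684]
 [-0.2247  0.7582  0.6121 -1.0524]
 [ 0.      0.      0.      1.    ]]
handle top [(array([ 0.79 , -0.012,  0.026]), 0.56), (array([ 0.458, -0.224,  0.01 ]), 0.55)]
handle side [(array([ 0.731, -0.012,  0.025]), 0.77), (array([ 0.589, -0.255,  0.023]), 0.3)]
deck top [(arr
[... 525 characters left out ...]
09]), 0.7)]
tray_grey_mid side [(array([ 0.458, -0.218,  0.02 ]), 0.91)]
tray_red_mid top [(array([ 0.591, -0.249,  0.012]), 0.79)]
tray_red_mid side [(array([ 0.588, -0.254,  0.024]), 0.67), (array([ 0.73 , -0.001,  0.029]), 0.52)]
cover_grip top [(array([0.603, 0.236, 0.014]), 0.76)]
cover_grip side [(array([0.599, 0.25 , 0.014]), 0.61)]
jug top [(array([0.672, 0.397, 0.033]), 0.7)]
jug side [(array([0.672, 0.39 , 0.045]), 0.62)]
portafilter top [(array([ 0.757, -0.19 ,  0.026]), 0.98)]
portafilter side [(array([ 0.753, -0.18 ,  0.028]), 0.68), (array([0.479, 0.387, 0.018]), 0.4)]
canister top [(array([ 0.661, -0.439,  0.12 ]), 0.84)]
canister side [(array([ 0.662, -0.429,  0.078]), 0.84)]
```

View pics/top0.png

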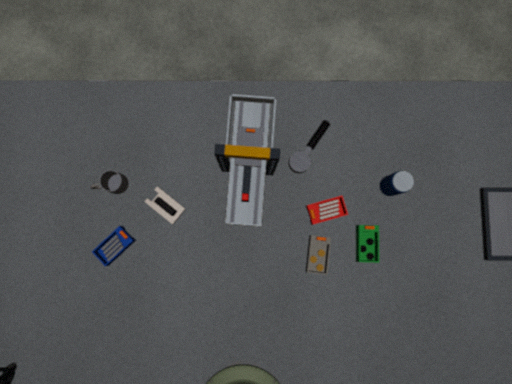

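View pics/side0.png

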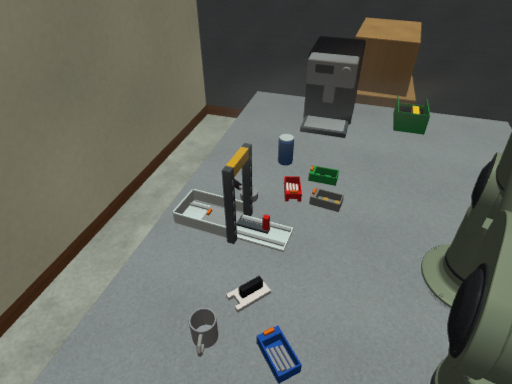

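Run:
```python
from h import *
f=save('top','top1'); im=f['img']; hsv=cv2.cvtColor(im,cv2.COLOR_RGB2HSV)
def comps(m,n,z,mn=6):
    k,l,s,c=cv2.connectedComponentsWithStats(m.astype(np.uint8))
    for i in range(1,k):
        if s[i,4]>=mn and c[i][1]>80:
            pts=np.argwhere(l==i)[:,::-1].astype(np.float32); r=cv2.minAreaRect(pts)
            b=cv2.boxPoints(r); w=np.array([atz(f,*p,z)[:2] for p in b]); 
            e1=w[1]-w[0]; e2=w[2]-w[1]; L=e1 if np.linalg.norm(e1)>np.linalg.norm(e2) else e2
            print(n,'px',c[i].round(1),s[i,4],'w',atz(f,*c[i],z)[:2],'size',np.linalg.norm(e1).round(3),np.linalg.norm(e2).round(3),'yaw',np.degrees(np.arctan2(L[1],L[0])).round(1))
H,S,V=[hsv[...,i].astype(int) for i in range(3)]
print('orange range'); comps((H>=5)&(H<=14)&(S>170)&(V>120),'orange',.046)
comps((H>=18)&(H<=26)&(S>170)&(V>100),'yel',.285)
comps(((H<=3)|(H>=176))&(S>170)&(V>90),'red',.036,15)
comps((H>=45)&(H<=75)&(S>150)&(V>60),'green',.036,40)
comps((H>=105)&(H<=130)&(S>130)&(V>60),'blue',.036,40)
comps((S<60)&(V>150),'white',.014,60)
big=cv2.resize(im[80:290,80:400],None,fx=2.5,fy=2.5,interpolation=cv2.INTER_CUBIC); cv2.imwrite('pics/top1b.png',np.clip(big[...,::-1]*1.4,0,255))
```

```text
orange range
orange px [250.4 130. ] 22 w [ 0.8298 -0.0223] size 0.024 0.006 yaw -89.8
orange px [312.2 213.4] 41 w [ 0.5778 -0.2057] size 0.012 0.029 yaw -164.8
orange px [369.4 227. ] 24 w [ 0.5383 -0.374 ] size 0.024 0.006 yaw -89.9
orange px [123.2 234.2] 20 w [0.5158 0.351 ] size 0.007 0.023 yaw -140.0
orange px [320.8 238.2] 25 w [ 0.5051 -0.2297] size 0.008 0.024 yaw -98.0
yel px [246.9 151.1] 445 w [ 0.7167 -0.0126] size 0.024 0.11 yaw -94.3
yel px [320.9 252.9] 22 w [ 0.4725 -0.1882] size 0.009 0.009 yaw -89.9
yel px [313. 259.] 21 w [ 0.4582 -0.1692] size 0.009 0.009 yaw -89.9
yel px [319.5 267.1] 22 w [ 0.4393 -0.1844] size 0.012 0.009 yaw -89.9
red px [244.5 196.4] 39 w [ 0.629 -0.005] size 0.015 0.021 yaw -179.9
red px [325.6 209.8] 307 w [ 0.5892 -0.2474] size 0.111 0.058 yaw -74.0
green px [366.9 243.2] 471 w [ 0.4905 -0.3678] size 0.057 0.106 yaw 178.2
blue px [112.9 245.2] 320 w [0.4835 0.3833] size 0.112 0.061 yaw -46.0
white px [165.8 206. ] 380 w [0.6014 0.2343] size 0.058 0.107 yaw -128.2[ WARN:0@0.367] global loadsave.cpp:1063 imwrite_ Unsupported depth image for selected encoder is fallbacked to CV_8U.
```

View pics/top1b.png

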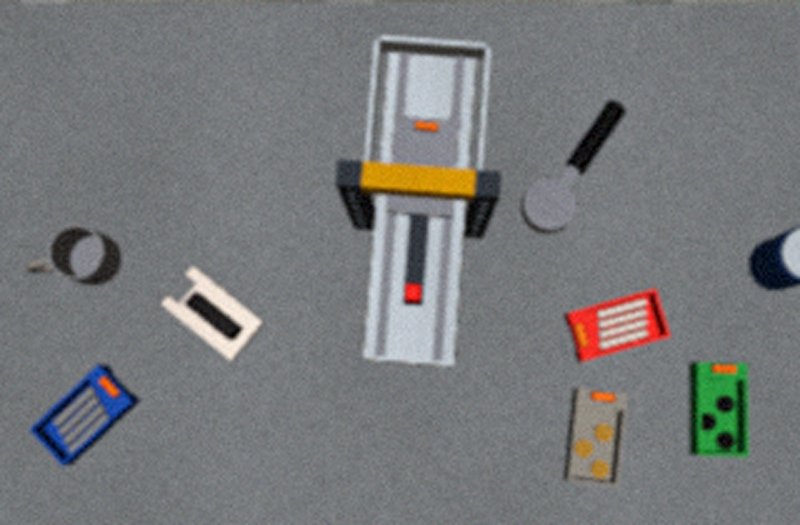

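```bash
cat >> h.py <<'E'
from scipy.spatial.transform import Rotation as Ro
def tool(): 
    s=bot.observe(); return np.array(s['position']), Ro.from_euler('xyz',s['tool_rot'])
def seg(p,yaw,P,YAW,n):
    """n identical rows taking tool-down pose (p,yaw) to (P,YAW) -> row shift, twist z"""
    d=(YAW-yaw+np.pi)%(2*np.pi)-np.pi
    th=-d/n; M=np.zeros((2,2))
    for k in range(n):
        a=yaw+k*d/n; M+=np.array([[np.cos(a),np.sin(a)],[np.sin(a),-np.cos(a)]])
    D=np.array(P)-np.array(p); s=np.linalg.solve(M,D[:2])
    return np.r_[s,-D[2]/n], th
def plan(way):
    """way: list of (x,y,z,yawdeg,n)"""
    s=bot.observe(); p=np.array(s['position']); yaw=s['tool_rot'][2]
    print('at',p,'rot',np.degrees(s['tool_rot']).round(2),'q7',np.round(s['qpos'][6],2),'F',np.round(s['force'],1),'w',round(s['grip_width'],4),'t',round(s['clock'],1))
    for x,y,z,Y,n in way:
        r,t=seg(p,yaw,(x,y,z),np.radians(Y),n); print(n,'x',r.round(4),'tw',round(t,4),'' if np.linalg.norm(r)<.05 and abs(t)<.149 else 'TOO FAST'); p=np.array([x,y,z]); yaw=np.radians(Y)
E
python3 - <<'E'
from h import *
f=bot.grab_frame('top')
print('handle',atz(f,244.5,196.4,.08),'key',atz(f,250.4,130,.038))
for p in [(223,152),(272,153),(221,146),(271,147)]: print(atz(f,*p,.285))
w=save('wrist','w0'); p,R=tool(); V=np.array(w['view']); c=-V[:3,:3].T@V[:3,3]
print('cam in tool',R.inv().apply(c-p),'axis',R.inv().apply(-V[2,:3]), 'up', R.inv().apply(V[1,:3]),w['vfov'],w['cx'],w['cy'])
h=atz(f,244.5,196.4,.08)
plan([(h[0],h[1],.2,85,14),(h[0],h[1],.04,85,5)])
E
```

```text
handle [ 0.625  -0.0053  0.08  ] key [ 0.8317 -0.0223  0.038 ]
[0.7143 0.0454 0.285 ]
[ 0.7121 -0.0735  0.285 ]
[0.7291 0.0504 0.285 ]
[ 0.7269 -0.0711  0.285 ]
cam in tool [ 0.0812  0.0008 -0.1429] axis [-0.3128  0.0002  0.9498] up [0.9498 0.0003 0.3128] 65.70646984690485 253.25098640124702 193.41997598631053
at [0.2189 0.5854 0.2313] rot [-180.    -0.   159.5] q7 -0.11 F [-1.   0.9 -0. ] w 0.0856 t 1.4
14 x [-0.055  -0.0004  0.0022] tw 0.0929 TOO FAST
5 x [0.    0.    0.032] tw -0.0
```

Run:
```python
from h import *
plan([(.5,.25,.25,165,10),(.60,-.004,.22,175,7)])
```

```text
at [0.2189 0.5854 0.2313] rot [-180.    -0.   159.5] q7 -0.11 F [-1.   0.9 -0. ] w 0.0856 t 1.4
10 x [-0.0371 -0.0232 -0.0019] tw -0.0096 
7 x [-0.0208 -0.033   0.0043] tw -0.0249
```

Emit:
apply_moves(claw=[0.05,0.05,0.05,0.05,0.05,0.05,0.05,0.05,0.05,0.05,0.05,0.05,0.05,0.05,0.05,0.05,0.05,0.05], xyz=[[-0.0371,-0.0232,-0.0019],[-0.0371,-0.0232,-0.0019],[-0.0371,-0.0232,-0.0019],[-0.0371,-0.0232,-0.0019],[-0.0371,-0.0232,-0.0019],[-0.0371,-0.0232,-0.0019],[-0.0371,-0.0232,-0.0019],[-0.0371,-0.0232,-0.0019],[-0.0371,-0.0232,-0.0019],[-0.0371,-0.0232,-0.0019],[-0.0208,-0.033,0.0043],[-0.0208,-0.033,0.0043],[-0.0208,-0.033,0.0043],[-0.0208,-0.033,0.0043],[-0.0208,-0.033,0.0043],[-0.0208,-0.033,0.0043],[-0.0208,-0.033,0.0043],[0,0,0]], twist=[[0,0,-0.0096],[0,0,-0.0096],[0,0,-0.0096],[0,0,-0.0096],[0,0,-0.0096],[0,0,-0.0096],[0,0,-0.0096],[0,0,-0.0096],[0,0,-0.0096],[0,0,-0.0096],[0,0,-0.0249],[0,0,-0.0249],[0,0,-0.0249],[0,0,-0.0249],[0,0,-0.0249],[0,0,-0.0249],[0,0,-0.0249],[0,0,0]], force=60)

```text
clock: 3.25
position: [0.6008, -0.0094, 0.2196]
tool_rot: [-3.139, 0.0, 3.049]
force: [-0.7, 1.3, -0.3]
grip_width: 0.05
finger_force: 0.0
```

```bash
cat >> h.py <<'E'
def blobs(f,kind,z,mn=15,fish=True):
    hsv=cv2.cvtColor(f['img'],cv2.COLOR_RGB2HSV); H,S,V=[hsv[...,i].astype(int) for i in range(3)]
    m={'red':((H<=3)|(H>=176))&(S>150)&(V>60),'orange':(H>=4)&(H<=16)&(S>150)&(V>90),'yellow':(H>=17)&(H<=28)&(S>150)&(V>80),
       'green':(H>=45)&(H<=75)&(S>130)&(V>40),'blue':(H>=105)&(H<=130)&(S>120)&(V>40),'white':(S<60)&(V>150),'dark':(V<40)}[kind]
    k,l,s,c=cv2.connectedComponentsWithStats(m.astype(np.uint8)); out=[]
    for i in np.argsort(-s[1:,4])+1:
        if s[i,4]<mn: break
        cs,_=cv2.findContours((l==i).astype(np.uint8),cv2.RETR_EXTERNAL,cv2.CHAIN_APPROX_NONE)
        q=max(cs,key=len)[:,0]; w=np.array([atz(f,u,v,z,fish)[:2] for u,v in q])
        r=cv2.minAreaRect((w*1000).astype(np.float32)); b=cv2.boxPoints(r); e=max(b[1]-b[0],b[2]-b[1],key=np.linalg.norm)
        out.append((c[i].round(0),s[i,4],np.array(r[0])/1000,np.round(r[1],1),np.degrees(np.arctan2(e[1],e[0])).round(1)))
        print(kind,'px',*out[-1])
    return out
E
python3 - <<'E'
from h import *
w=save('wrist','w1'); blobs(w,'red',.08); blobs(w,'orange',.038)
plan([(.622,-.005,.036,175.3,8)])
E
```

```text
red px [ 76. 178.] 2033 [ 0.5781 -0.2098] [ 51.7 111.9] -74.4
red px [258. 198.] 527 [ 0.6174 -0.0052] [18.4 31.9] -5.3
orange px [ 91. 170.] 176 [ 0.5776 -0.208 ] [29.2 15.4] 16.3
orange px [ 66. 116.] 137 [ 0.5038 -0.2344] [28.3  9.7] 82.8
orange px [259. 326.] 90 [ 0.8307 -0.0216] [26.4  8.4] 84.4
orange px [507.  96.] 82 [0.5158 0.3599] [27.8 10.5] 41.3
orange px [  2. 158.] 34 [ 0.5381 -0.373 ] [12.9  9.1] 81.6
at [ 0.6001 -0.0064  0.2197] rot [-179.95   -0.02  174.77] q7 1.43 F [-0.3  0.6  1.3] w 0.0501 t 3.3
8 x [-0.0027  0.0004  0.023 ] tw -0.0012
```

View pics/w1.png

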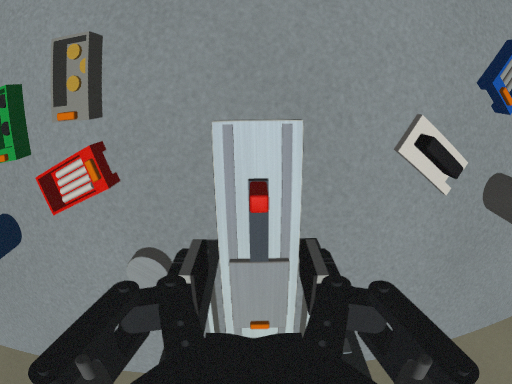

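Emit:
apply_moves(claw=[0.05,0.05,0.05,0.05,0.05,0.05,0.05,0.05,0.05,0.01,0.01,0.01,0.01,0.01], xyz=[[-0.003,0.0002,0.023],[-0.003,0.0002,0.023],[-0.003,0.0002,0.023],[-0.003,0.0002,0.023],[-0.003,0.0002,0.023],[-0.003,0.0002,0.023],[-0.003,0.0002,0.023],[-0.003,0.0002,0.023],[0,0,0],[0,0,0],[0,0,0],[0,0,0],[0,0,0],[0,0,0]], twist=[[0,0,-0.0012],[0,0,-0.0012],[0,0,-0.0012],[0,0,-0.0012],[0,0,-0.0012],[0,0,-0.0012],[0,0,-0.0012],[0,0,-0.0012],[0,0,0],[0,0,0],[0,0,0],[0,0,0],[0,0,0],[0,0,0]], force=50)

```text
clock: 4.7
position: [0.6242, -0.0063, 0.0379]
tool_rot: [-3.139, 0.002, 3.062]
force: [-1.7, -10.6, 2.3]
grip_width: 0.0195
finger_force: 51.1
```

Emit:
apply_moves(claw=[0.01,0.01,0.01,0.01,0.01,0.01,0.01,0.01,0.01,0.01,0.01,0.01], xyz=[[0.015,0,0],[0.015,0,0],[0.015,0,0],[0.015,0,0],[0.015,0,0],[0.015,0,0],[0.015,0,0],[0.015,0,0],[0.015,0,0],[0.015,0,0],[0.015,0,0],[0,0,0]], twist=[[0,0,0],[0,0,0],[0,0,0],[0,0,0],[0,0,0],[0,0,0],[0,0,0],[0,0,0],[0,0,0],[0,0,0],[0,0,0],[0,0,0]])

```text
clock: 5.9
position: [0.4581, 0.0065, 0.0378]
tool_rot: [-3.14, 0.001, 3.061]
force: [-4.0, -19.7, 7.4]
grip_width: 0.0196
finger_force: 52.5
```

Emit:
apply_moves(claw=[0.01,0.01,0.01,0.01,0.01,0.01], xyz=[[0.003,0,0],[0.003,0,0],[0.003,0,0],[0.003,0,0],[0.002,0,0],[0,0,0]], twist=[[0,0,0],[0,0,0],[0,0,0],[0,0,0],[0,0,0],[0,0,0]])

```text
clock: 6.5
position: [0.4458, 0.0075, 0.0377]
tool_rot: [-3.14, 0.002, 3.061]
force: [-1.2, -20.3, 12.2]
grip_width: 0.0193
finger_force: 52.6
```

Emit:
apply_moves(claw=[0.01,0.01,0.01,0.01,0.01], xyz=[[0.002,-0.001,0],[0.002,-0.001,0],[0.002,0,0],[0.002,0,0],[0,0,0]], twist=[[0,0,0],[0,0,0],[0,0,0],[0,0,0],[0,0,0]])

```text
clock: 7.0
position: [0.4444, 0.0075, 0.0381]
tool_rot: [3.141, 0.014, 3.062]
force: [35.3, -15.7, -28.4]
grip_width: 0.0194
finger_force: 51.6
```

Emit:
apply_moves(claw=[0.01,0.055,0.055,0.055,0.055,0.055,0.055,0.055,0.055], xyz=[[-0.006,0,0],[0,0,0],[0,0,0],[0,0,-0.03],[0,0,-0.04],[0,0,-0.04],[0,0,-0.04],[0,0,-0.04],[0,0,0]], twist=[[0,0,0],[0,0,0],[0,0,0],[0,0,0],[0,0,0],[0,0,0],[0,0,0],[0,0,0],[0,0,0]])

```text
clock: 7.9
position: [0.4448, 0.0084, 0.2309]
tool_rot: [3.14, 0.007, 3.064]
force: [0.2, 0.7, -1.0]
grip_width: 0.0551
finger_force: 0.0
```

Run:
```python
from h import *
w=bot.grab_frame('wrist'); blobs(w,'orange',.046); blobs(w,'orange',.038); blobs(w,'red',.036)
plan([(.593,-.262,.22,105,14)])
```

```text
orange px [111. 272.] 121 [ 0.5737 -0.202 ] [32.2 16.5] 12.8
orange px [ 83. 227.] 106 [ 0.5033 -0.2286] [27.3 10.5] 80.5
orange px [252. 309.] 90 [ 0.646  -0.0069] [24.3  7.8] 85.5
orange px [484. 202.] 75 [0.5145 0.35  ] [28.5  9.7] 45.4
orange px [ 23. 248.] 62 [ 0.5358 -0.3715] [ 9.2 28.1] -88.9
orange px [111. 272.] 121 [ 0.5789 -0.2073] [33.  16.9] 12.8
orange px [ 83. 227.] 106 [ 0.5067 -0.2346] [28.  10.7] 80.5
orange px [252. 309.] 90 [ 0.6529 -0.0074] [24.9  8. ] 85.5
orange px [484. 202.] 75 [0.5182 0.3581] [29.2 10. ] 45.4
orange px [ 23. 248.] 62 [ 0.54   -0.3809] [ 9.4 28.8] -88.9
red px [ 95. 268.] 1618 [ 0.5811 -0.2414] [ 70. 134.] -74.2
red px [252. 175.] 484 [0.4534 0.0078] [21.4 32.9] -4.5
at [0.444  0.0084 0.2286] rot [179.92   0.27 175.55] q7 1.37 F [-0.9 -0.2 -0.9] w 0.0553 t 8.0
14 x [-0.0215 -0.0095  0.0006] tw 0.088
```

Emit:
apply_moves(claw=[0.085,0.085,0.085,0.085,0.085,0.085,0.085,0.085,0.085,0.085,0.085,0.085,0.085,0.085,0.085,0.085], xyz=[[-0.0215,-0.0095,0.0006],[-0.0215,-0.0095,0.0006],[-0.0215,-0.0095,0.0006],[-0.0215,-0.0095,0.0006],[-0.0215,-0.0095,0.0006],[-0.0215,-0.0095,0.0006],[-0.0215,-0.0095,0.0006],[-0.0215,-0.0095,0.0006],[-0.0215,-0.0095,0.0006],[-0.0215,-0.0095,0.0006],[-0.0215,-0.0095,0.0006],[-0.0215,-0.0095,0.0006],[-0.0215,-0.0095,0.0006],[-0.0215,-0.0095,0.0006],[0,0,0],[0,0,0]], twist=[[0,0,0.088],[0,0,0.088],[0,0,0.088],[0,0,0.088],[0,0,0.088],[0,0,0.088],[0,0,0.088],[0,0,0.088],[0,0,0.088],[0,0,0.088],[0,0,0.088],[0,0,0.088],[0,0,0.088],[0,0,0.088],[0,0,0],[0,0,0]])

```text
clock: 9.55
position: [0.5919, -0.262, 0.2167]
tool_rot: [-3.14, -0.001, 1.832]
force: [-0.9, 0.1, -0.0]
grip_width: 0.0849
finger_force: 0.0
```

Run:
```python
from h import *
w=save('wrist','w2'); blobs(w,'orange',.046); blobs(w,'red',.036)
c=cv2.imread('pics/w2.png'); cv2.imwrite('pics/w2.png',c)
plan([(.593,-.262,.022,105,8)])
```

```text
orange px [254. 121.] 266 [ 0.577 -0.205] [27.3  9.6] 15.0
orange px [183. 126.] 225 [ 0.5051 -0.2295] [27.6 10.5] 83.6
orange px [188. 248.] 140 [ 0.538  -0.3716] [27.8  9. ] 87.0
red px [254. 161.] 3080 [ 0.5894 -0.2511] [ 59.5 110.8] -74.5
at [ 0.5922 -0.2613  0.2169] rot [-179.95   -0.06  105.02] q7 0.81 F [0.4 0.6 0.2] w 0.085 t 9.6
8 x [-0.0001  0.0001  0.0244] tw 0.0001
```

View pics/w2.png

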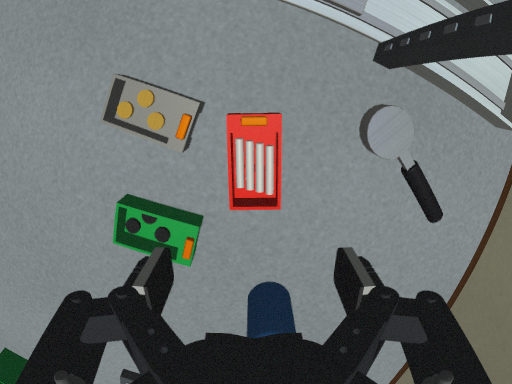

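Run:
```python
from h import *
plan([(.5945,-.2687,.010,105.2,8)])
```

```text
at [ 0.5922 -0.2613  0.2169] rot [-179.95   -0.06  105.02] q7 0.81 F [0.4 0.6 0.2] w 0.085 t 9.6
8 x [-0.001   0.      0.0259] tw -0.0004
```

Emit:
apply_moves(claw=[0.085,0.085,0.085,0.085,0.085,0.085,0.085,0.085,0.085,0.05,0.05,0.05,0.05,0.05], xyz=[[-0.001,0,0.026],[-0.001,0,0.026],[-0.001,0,0.026],[-0.001,0,0.026],[-0.001,0,0.026],[-0.001,0,0.026],[-0.001,0,0.026],[-0.001,0,0.024],[0,0,0],[0,0,0],[0,0,0],[0,0,0],[0,0,0],[0,0,0]], twist=[[0,0,0],[0,0,0],[0,0,0],[0,0,0],[0,0,0],[0,0,0],[0,0,0],[0,0,0],[0,0,0],[0,0,0],[0,0,0],[0,0,0],[0,0,0],[0,0,0]], force=60)

```text
clock: 11.0
position: [0.5954, -0.2699, 0.0135]
tool_rot: [3.14, 0.001, 1.832]
force: [-1.2, 1.6, 8.8]
grip_width: 0.0584
finger_force: 65.4
```

Run:
```python
from h import *
# deck frame helper
yd=-4.5; d=np.array([np.cos(np.radians(yd)),np.sin(np.radians(yd))]); D=np.array([.6045,-.0045])
g=D-.018*d; print(g)
p,R=tool()
plan([(p[0],p[1],.22,105.2,5),(.5,-.15,.25,50,8),(g[0],g[1],.2,-4.5,8),(g[0],g[1],.12,-4.5,4)])
```

```text
[ 0.5866 -0.0031]
at [ 0.5954 -0.2699  0.0135] rot [179.89   0.05 104.97] q7 0.9 F [-1.2  1.6  8.8] w 0.0584 t 11.0
5 x [ 0.      0.     -0.0413] tw -0.0008 
8 x [ 0.0135 -0.0147 -0.0038] tw 0.1204 
8 x [ 0.0185 -0.0122  0.0062] tw 0.1189 
4 x [ 0.   -0.    0.02] tw -0.0
```

Emit:
apply_moves(claw=[0.05,0.05,0.05,0.05,0.05,0.05,0.05,0.05,0.05,0.05,0.05,0.05,0.05], xyz=[[0,0,-0.0413],[0,0,-0.0413],[0,0,-0.0413],[0,0,-0.0413],[0,0,-0.0413],[0.0135,-0.0147,-0.0038],[0.0135,-0.0147,-0.0038],[0.0135,-0.0147,-0.0038],[0.0135,-0.0147,-0.0038],[0.0135,-0.0147,-0.0038],[0.0135,-0.0147,-0.0038],[0.0135,-0.0147,-0.0038],[0.0135,-0.0147,-0.0038]], twist=[[0,0,0],[0,0,0],[0,0,0],[0,0,0],[0,0,0],[0,0,0.1204],[0,0,0.1204],[0,0,0.1204],[0,0,0.1204],[0,0,0.1204],[0,0,0.1204],[0,0,0.1204],[0,0,0.1204]])

```text
clock: 12.3
position: [0.4989, -0.1485, 0.2496]
tool_rot: [3.141, -0.001, 0.863]
force: [0.2, 0.1, -2.9]
grip_width: 0.0585
finger_force: 66.4
```

Emit:
apply_moves(claw=[0.05,0.05,0.05,0.05,0.05,0.05,0.05,0.05,0.05,0.05], xyz=[[0.0185,-0.0122,0.0062],[0.0185,-0.0122,0.0062],[0.0185,-0.0122,0.0062],[0.0185,-0.0122,0.0062],[0.0185,-0.0122,0.0062],[0.0185,-0.0122,0.0062],[0.0185,-0.0122,0.0062],[0.0185,-0.0122,0.0062],[0,0,0],[0,0,0]], twist=[[0,0,0.1189],[0,0,0.1189],[0,0,0.1189],[0,0,0.1189],[0,0,0.1189],[0,0,0.1189],[0,0,0.1189],[0,0,0.1189],[0,0,0],[0,0,0]])

```text
clock: 13.3
position: [0.5864, -0.0022, 0.1993]
tool_rot: [3.142, 0.0, -0.081]
force: [0.1, -0.5, -1.6]
grip_width: 0.0587
finger_force: 66.3
```

Run:
```python
from h import *
w=save('wrist','w3'); p,R=tool()
# held key: top face height = tcp z + (.046-.0135)
blobs(w,'orange',p[2]+.0325); blobs(w,'orange',.038)
plan([(.5866,-.0031,.12,-4.5,4)])
```

```text
orange px [251. 138.] 1969 [ 0.6518 -0.0058] [27.4 10.3] 85.3
orange px [254. 110.] 230 [ 0.662  -0.0075] [9.5 3. ] 85.4
orange px [437. 226.] 135 [ 0.6068 -0.0896] [10.8  4.1] 82.4
orange px [ 19. 245.] 103 [0.6108 0.1253] [10.2  5.3] 43.2
orange px [509. 193.] 28 [ 0.6192 -0.1394] [4.  3.4] 85.7
orange px [251. 138.] 1969 [ 0.6264 -0.0024] [75.8 28.4] 85.3
orange px [254. 110.] 230 [ 0.6544 -0.0073] [26.3  8.2] 85.4
orange px [437. 226.] 135 [ 0.5021 -0.234 ] [29.9 11.4] 82.4
orange px [ 19. 245.] 103 [0.5131 0.3595] [28.1 14.7] 43.2
orange px [509. 193.] 28 [ 0.5363 -0.3715] [10.9  9.3] 85.7
at [ 0.5862 -0.0026  0.1996] rot [-179.99   -0.01   -4.67] q7 -1.19 F [ 0.4  0.  -1. ] w 0.0587 t 13.3
4 x [0.0001 0.0001 0.0199] tw -0.0007
```

View pics/w3.png

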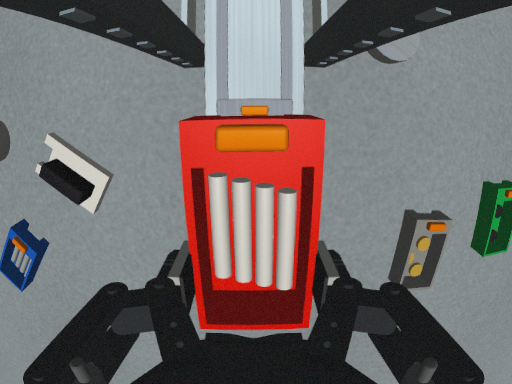

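Emit:
apply_moves(claw=[0.05,0.05,0.05,0.05,0.05,0.05,0.05,0.05,0.05,0.05,0.05,0.05], xyz=[[0.0007,0.0008,0.02],[0.0007,0.0008,0.02],[0,0,0.02],[0,0,0.02],[0,0,0.02],[0,0,0.02],[0,0,0.015],[0,0,0.01],[0,0,0.006],[0,0,0.004],[0,0,0.002],[0,0,0]], twist=[[0,0,0],[0,0,0],[0,0,0],[0,0,0],[0,0,0],[0,0,0],[0,0,0],[0,0,0],[0,0,0],[0,0,0],[0,0,0],[0,0,0]])

```text
clock: 14.55
position: [0.588, -0.0041, 0.0423]
tool_rot: [-3.142, -0.0, -0.083]
force: [1.1, -0.3, -1.8]
grip_width: 0.0588
finger_force: 66.4
```

Emit:
apply_moves(claw=[0.05,0.082,0.082,0.082,0.082,0.082,0.082,0.082,0.082], xyz=[[0,0,0.001],[0,0,0],[0,0,0],[0,0,0],[0,0,-0.03],[0,0,-0.05],[0,0,-0.05],[0,0,-0.05],[0,0,0]], twist=[[0,0,0],[0,0,0],[0,0,0],[0,0,0],[0,0,0],[0,0,0],[0,0,0],[0,0,0],[0,0,0]])

```text
clock: 15.45
position: [0.5901, -0.0049, 0.227]
tool_rot: [-3.14, -0.008, -0.083]
force: [0.4, -0.0, -1.3]
grip_width: 0.0821
finger_force: 0.0
```

Run:
```python
from h import *
w=bot.grab_frame('wrist'); blobs(w,'orange',.074); blobs(w,'red',.064,200)
plan([(.52,-.12,.24,85,12),(.4575,-.2236,.22,173,12)])
```

```text
orange px [252. 117.] 308 [ 0.6528 -0.0075] [27.7 10.1] 85.2
orange px [425. 222.] 113 [ 0.52   -0.2099] [25.1  9.4] 82.9
orange px [ 29. 241.] 79 [0.5292 0.3199] [25.1  9.8] 42.8
orange px [500. 190.] 67 [ 0.5505 -0.3407] [25.6  8.6] 85.3
red px [253. 160.] 3498 [ 0.605  -0.0039] [ 59.5 110.3] -4.1
red px [253. 284.] 483 [0.4522 0.0078] [19.3 51.1] -4.7
at [ 0.5891 -0.0041  0.224 ] rot [-179.92   -0.26   -4.73] q7 -1.21 F [-0.2 -0.  -0.8] w 0.0816 t 15.5
12 x [-0.0115  0.0048 -0.0013] tw -0.1305 
12 x [-0.0045 -0.0102  0.0017] tw -0.128
```

Emit:
apply_moves(claw=[0.082,0.082,0.082,0.082,0.082,0.082,0.082,0.082,0.082,0.082,0.082,0.082], xyz=[[-0.0115,0.0048,-0.0013],[-0.0115,0.0048,-0.0013],[-0.0115,0.0048,-0.0013],[-0.0115,0.0048,-0.0013],[-0.0115,0.0048,-0.0013],[-0.0115,0.0048,-0.0013],[-0.0115,0.0048,-0.0013],[-0.0115,0.0048,-0.0013],[-0.0115,0.0048,-0.0013],[-0.0115,0.0048,-0.0013],[-0.0115,0.0048,-0.0013],[-0.0115,0.0048,-0.0013]], twist=[[0,0,-0.1305],[0,0,-0.1305],[0,0,-0.1305],[0,0,-0.1305],[0,0,-0.1305],[0,0,-0.1305],[0,0,-0.1305],[0,0,-0.1305],[0,0,-0.1305],[0,0,-0.1305],[0,0,-0.1305],[0,0,-0.1305]])

```text
clock: 16.7
position: [0.518, -0.12, 0.2361]
tool_rot: [-3.141, -0.0, 1.489]
force: [-1.1, -0.4, 0.1]
grip_width: 0.0818
finger_force: 0.0
```

Emit:
apply_moves(claw=[0.085,0.085,0.085,0.085,0.085,0.085,0.085,0.085,0.085,0.085,0.085,0.085,0.085], xyz=[[-0.0045,-0.0102,0.0017],[-0.0045,-0.0102,0.0017],[-0.0045,-0.0102,0.0017],[-0.0045,-0.0102,0.0017],[-0.0045,-0.0102,0.0017],[-0.0045,-0.0102,0.0017],[-0.0045,-0.0102,0.0017],[-0.0045,-0.0102,0.0017],[-0.0045,-0.0102,0.0017],[-0.0045,-0.0102,0.0017],[-0.0045,-0.0102,0.0017],[-0.0045,-0.0102,0.0017],[0,0,0]], twist=[[0,0,-0.128],[0,0,-0.128],[0,0,-0.128],[0,0,-0.128],[0,0,-0.128],[0,0,-0.128],[0,0,-0.128],[0,0,-0.128],[0,0,-0.128],[0,0,-0.128],[0,0,-0.128],[0,0,-0.128],[0,0,0]])

```text
clock: 18.0
position: [0.4558, -0.2246, 0.2155]
tool_rot: [3.141, -0.001, 3.02]
force: [0.1, 1.3, 0.3]
grip_width: 0.0846
finger_force: 0.0
```

Run:
```python
from h import *
w=bot.grab_frame('wrist'); o=blobs(w,'orange',.046); 
for b in o: 
    if abs(b[3].max()-28)<4: a=np.radians(b[4]-90); print(b[2],'yaw',b[4]-90,'centre',b[2]-.048*np.array([np.cos(a),np.sin(a)]))
print([(np.round(d['position'],4),round(d['score'],2)) for d in bot.find_in('wrist','tray_grey_mid')[:2]])
plan([(.4575,-.2236,.012,173,8)])
```

```text
orange px [253. 215.] 190 [ 0.5031 -0.23  ] [26.2  9.8] 83.0
orange px [143. 251.] 125 [ 0.5358 -0.3728] [25.7 10.1] 86.2
[ 0.5031 -0.23  ] yaw -7.0 centre [ 0.4554 -0.2242]
[ 0.5358 -0.3728] yaw -3.800003 centre [ 0.4879 -0.3696]
[(array([ 0.4563, -0.2268,  0.0088]), 0.65), (array([ 0.5052, -0.0007,  0.0223]), 0.2)]
at [ 0.456  -0.2233  0.2158] rot [179.97  -0.05 172.73] q7 1.88 F [0.2 0.1 0.1] w 0.0845 t 18.1
8 x [-0.0002 -0.      0.0255] tw -0.0006
```

Emit:
apply_moves(claw=[0.085,0.085,0.085,0.085,0.085,0.085,0.085,0.085,0.085,0.05,0.05,0.05,0.05,0.05], xyz=[[0,-0.0001,0.026],[0,-0.0001,0.026],[0,0,0.026],[0,0,0.026],[0,0,0.026],[0,0,0.026],[0,0,0.026],[0,0,0.022],[0,0,0],[0,0,0],[0,0,0],[0,0,0],[0,0,0],[0,0,0]], twist=[[0,0,-0.0005],[0,0,-0.0005],[0,0,-0.0005],[0,0,-0.0005],[0,0,-0.0005],[0,0,0],[0,0,0],[0,0,0],[0,0,0],[0,0,0],[0,0,0],[0,0,0],[0,0,0],[0,0,0]])

```text
clock: 19.5
position: [0.4569, -0.2239, 0.0138]
tool_rot: [-3.141, 0.002, 3.021]
force: [-1.1, 2.2, 4.7]
grip_width: 0.0586
finger_force: 64.7
```

Run:
```python
from h import *
p,R=tool()
plan([(p[0],p[1],.22,172.9,5),(.607,-.004,.22,175.5,8)])
```

```text
at [ 0.4569 -0.2239  0.0138] rot [-179.98    0.1   173.09] q7 1.96 F [-1.1  2.2  4.7] w 0.0586 t 19.5
5 x [-0.      0.     -0.0412] tw 0.0007 
8 x [-0.0158  0.0293 -0.    ] tw -0.0057
```

Emit:
apply_moves(claw=[0.05,0.05,0.05,0.05,0.05,0.05,0.05,0.05,0.05,0.05,0.05,0.05,0.05,0.05,0.05], xyz=[[0,0,-0.0412],[0,0,-0.0412],[0,0,-0.0412],[0,0,-0.0412],[0,0,-0.0412],[-0.0158,0.0293,0],[-0.0158,0.0293,0],[-0.0158,0.0293,0],[-0.0158,0.0293,0],[-0.0158,0.0293,0],[-0.0158,0.0293,0],[-0.0158,0.0293,0],[-0.0158,0.0293,0],[0,0,0],[0,0,0]], twist=[[0,0,0],[0,0,0],[0,0,0],[0,0,0],[0,0,0],[0,0,-0.0057],[0,0,-0.0057],[0,0,-0.0057],[0,0,-0.0057],[0,0,-0.0057],[0,0,-0.0057],[0,0,-0.0057],[0,0,-0.0057],[0,0,0],[0,0,0]])

```text
clock: 21.0
position: [0.6054, -0.0026, 0.2191]
tool_rot: [-3.142, 0.001, 3.068]
force: [-0.6, -0.1, -1.8]
grip_width: 0.0588
finger_force: 66.3
```

Run:
```python
from h import *
w=save('wrist','w4'); p,R=tool()
blobs(w,'orange',p[2]+.0322); plan([(.605,-.004,.0778,175.5,8)])
```

```text
orange px [504.  97.] 104 [0.5216 0.1254] [10.1  4.3] 45.8
at [ 0.6052 -0.0035  0.2191] rot [-179.99    0.04  175.71] q7 1.49 F [ 0.3 -1.8 -2.3] w 0.0581 t 21.1
8 x [ 0.     -0.0001  0.0177] tw 0.0005
```

View pics/w4.png

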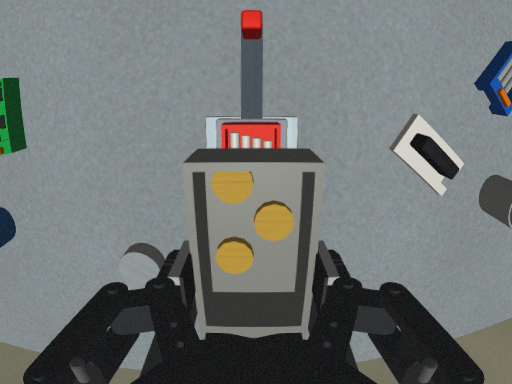

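Run:
```python
from h import *
w=bot.grab_frame('wrist'); p,R=tool(); z=p[2]+.0222
a=atz(w,186,163,z,1);b=atz(w,323,163,z,1); print(a,b,(a+b)/2,np.linalg.norm(a-b),np.degrees(np.arctan2(*(b-a)[1::-1])))
```

```text
[ 0.5485 -0.0267  0.2412] [0.5529 0.031  0.2412] [0.5507 0.0022 0.2412] 0.05785755241794347 85.71520430184468
```

Emit:
apply_moves(claw=[0.05,0.05,0.05,0.05,0.05,0.05,0.05,0.05,0.05,0.05,0.05,0.05], xyz=[[0,-0.001,0.02],[0,-0.001,0.02],[0,0,0.02],[0,0,0.02],[0,0,0.02],[0,0,0.014],[0,0,0.01],[0,0,0.006],[0,0,0.005],[0,0,0.004],[0,0,0.002],[0,0,0]], twist=[[0,0,0],[0,0,0],[0,0,0],[0,0,0],[0,0,0],[0,0,0],[0,0,0],[0,0,0],[0,0,0],[0,0,0],[0,0,0],[0,0,0]])

```text
clock: 22.3
position: [0.6058, -0.0052, 0.0778]
tool_rot: [3.142, 0.001, 3.067]
force: [0.5, 0.3, 1.1]
grip_width: 0.0587
finger_force: 66.5
```

Emit:
apply_moves(claw=[0.05,0.08,0.08,0.08,0.082,0.082,0.082,0.082], xyz=[[0,0,0.0005],[0,0,0],[0,0,0],[0,0,0],[0,0,-0.03],[0,0,-0.05],[0,0,-0.05],[0,0,-0.03]], twist=[[0,0,0],[0,0,0],[0,0,0],[0,0,0],[0,0,0],[0,0,0],[0,0,0],[0,0,0]])

```text
clock: 23.1
position: [0.6061, -0.0053, 0.2406]
tool_rot: [3.141, 0.003, 3.067]
force: [1.1, 0.9, -0.3]
grip_width: 0.0822
finger_force: 0.0
```

Run:
```python
from h import *
w=bot.grab_frame('wrist'); blobs(w,'orange',.11)
plan([(.488,-.370,.22,177.5,12)])
```

```text
orange px [253. 228.] 239 [ 0.6525 -0.0079] [26.4  9. ] 85.7
orange px [496.  95.] 84 [0.5173 0.2845] [22.3  8.4] 45.7
orange px [  5. 148.] 65 [ 0.5351 -0.3005] [22.5  7.2] 88.8
orange px [258. 222.] 15 [ 0.6462 -0.0024] [14.1  0. ] 85.6
at [ 0.6075 -0.0054  0.2442] rot [179.93   0.45 175.72] q7 1.49 F [ 1.4 -0.9  5.6] w 0.0818 t 23.1
12 x [ 0.0081 -0.0309  0.002 ] tw -0.0026
```

Emit:
apply_moves(claw=[0.085,0.085,0.085,0.085,0.085,0.085,0.085,0.085,0.085,0.085,0.085,0.085,0.085,0.085], xyz=[[0.0081,-0.0309,0.002],[0.0081,-0.0309,0.002],[0.0081,-0.0309,0.002],[0.0081,-0.0309,0.002],[0.0081,-0.0309,0.002],[0.0081,-0.0309,0.002],[0.0081,-0.0309,0.002],[0.0081,-0.0309,0.002],[0.0081,-0.0309,0.002],[0.0081,-0.0309,0.002],[0.0081,-0.0309,0.002],[0.0081,-0.0309,0.002],[0,0,0],[0,0,0]], twist=[[0,0,-0.0026],[0,0,-0.0026],[0,0,-0.0026],[0,0,-0.0026],[0,0,-0.0026],[0,0,-0.0026],[0,0,-0.0026],[0,0,-0.0026],[0,0,-0.0026],[0,0,-0.0026],[0,0,-0.0026],[0,0,-0.0026],[0,0,0],[0,0,0]])

```text
clock: 24.55
position: [0.4857, -0.3698, 0.2125]
tool_rot: [3.141, -0.0, 3.097]
force: [0.2, 0.3, -0.4]
grip_width: 0.0849
finger_force: 0.0
```

```bash
cat >> h.py <<'E'
def keyc(z,cam='wrist'):
    w=bot.grab_frame(cam)
    for b in blobs(w,'orange',z,fish=cam=='wrist'):
        if abs(b[3].max()-28)<4: a=np.radians(b[4]-90); print('   key',b[2],'yaw',b[4]-90,'or +180; centre',b[2]-.048*np.array([np.cos(a),np.sin(a)]))
    return w
E
python3 - <<'E'
from h import *
w=keyc(.046); blobs(w,'green',.036,200)
plan([(.488,-.370,.0135,177.5,8)])
E
```

```text
orange px [251. 219.] 183 [ 0.5364 -0.3734] [25.   8.6] 87.5
orange px [505. 292.] 64 [0.717  0.0827] [36.8 13.3] 86.8
   key [ 0.5364 -0.3734] yaw -2.5 or +180; centre [ 0.4884 -0.3713]
green px [250. 173.] 4190 [ 0.4884 -0.3728] [ 59.3 111.8] -1.4
at [ 0.4863 -0.3689  0.2126] rot [179.97  -0.01 177.54] q7 2.19 F [0.4 0.3 0.3] w 0.0852 t 24.6
8 x [-0.0002 -0.0001  0.0249] tw 0.0001
```

Emit:
apply_moves(claw=[0.085,0.085,0.085,0.085,0.085,0.085,0.085,0.085,0.085,0.05,0.05,0.05,0.05,0.05], xyz=[[-0.001,-0.001,0.026],[-0.001,-0.0012,0.026],[0,0,0.026],[0,0,0.026],[0,0,0.026],[0,0,0.026],[0,0,0.026],[0,0,0.018],[0,0,0],[0,0,0],[0,0,0],[0,0,0],[0,0,0],[0,0,0]], twist=[[0,0,-0.004],[0,0,-0.004],[0,0,0],[0,0,0],[0,0,0],[0,0,0],[0,0,0],[0,0,0],[0,0,0],[0,0,0],[0,0,0],[0,0,0],[0,0,0],[0,0,0]])

```text
clock: 26.0
position: [0.4889, -0.3718, 0.0144]
tool_rot: [-3.141, 0.002, 3.107]
force: [-0.1, 1.6, 5.0]
grip_width: 0.0587
finger_force: 65.4
```

Run:
```python
from h import *
p,R=tool()
plan([(p[0],p[1],.25,178,6),(.6065,-.0055,.25,175.7,12)])
```

```text
at [ 0.4889 -0.3718  0.0144] rot [-179.96    0.11  178.01] q7 2.24 F [-0.1  1.6  5. ] w 0.0587 t 26.0
6 x [-0.      0.     -0.0393] tw 0.0 
12 x [-0.0082  0.031  -0.    ] tw 0.0033
```

Emit:
apply_moves(claw=[0.05,0.05,0.05,0.05,0.05,0.05,0.05,0.05,0.05,0.05,0.05,0.05,0.05,0.05,0.05,0.05,0.05,0.05,0.05,0.05], xyz=[[0,0,-0.0393],[0,0,-0.0393],[0,0,-0.0393],[0,0,-0.0393],[0,0,-0.0393],[0,0,-0.0393],[-0.0082,0.031,0],[-0.0082,0.031,0],[-0.0082,0.031,0],[-0.0082,0.031,0],[-0.0082,0.031,0],[-0.0082,0.031,0],[-0.0082,0.031,0],[-0.0082,0.031,0],[-0.0082,0.031,0],[-0.0082,0.031,0],[-0.0082,0.031,0],[-0.0082,0.031,0],[0,0,0],[0,0,0]], twist=[[0,0,0],[0,0,0],[0,0,0],[0,0,0],[0,0,0],[0,0,0],[0,0,0.0033],[0,0,0.0033],[0,0,0.0033],[0,0,0.0033],[0,0,0.0033],[0,0,0.0033],[0,0,0.0033],[0,0,0.0033],[0,0,0.0033],[0,0,0.0033],[0,0,0.0033],[0,0,0.0033],[0,0,0],[0,0,0]])

```text
clock: 28.0
position: [0.606, -0.0049, 0.2493]
tool_rot: [3.142, 0.001, 3.068]
force: [-0.8, -1.0, -1.8]
grip_width: 0.0584
finger_force: 66.6
```

Run:
```python
from h import *
w=save('wrist','w5');p,R=tool(); blobs(w,'green',p[2]+.036-.0144,300); plan([(.6060,-.0053,.1144,175.7,8)])
```

```text
green px [254. 242.] 19809 [ 0.5997 -0.0035] [ 60.6 107.3] -3.9
at [ 0.6058 -0.006   0.2493] rot [-179.99    0.04  175.72] q7 1.48 F [-0.1 -0.9 -2.9] w 0.0586 t 28.1
8 x [-0.      0.0001  0.0169] tw 0.0
```

View pics/w5.png

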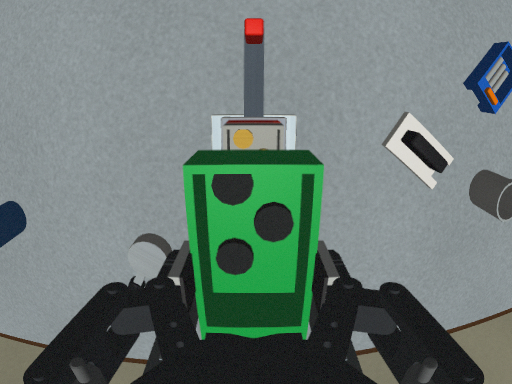

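Emit:
apply_moves(claw=[0.05,0.05,0.05,0.05,0.05,0.05,0.05,0.05,0.05,0.05,0.05,0.05], xyz=[[0,0,0.02],[0,0,0.02],[0,0,0.02],[0,0,0.02],[0,0,0.018],[0,0,0.012],[0,0,0.008],[0,0,0.006],[0,0,0.005],[0,0,0.004],[0,0,0.002],[0,0,0]], twist=[[0,0,0],[0,0,0],[0,0,0],[0,0,0],[0,0,0],[0,0,0],[0,0,0],[0,0,0],[0,0,0],[0,0,0],[0,0,0],[0,0,0]])

```text
clock: 29.25
position: [0.6069, -0.0057, 0.1144]
tool_rot: [3.141, 0.002, 3.067]
force: [1.0, -0.5, 2.5]
grip_width: 0.0588
finger_force: 67.1
```

Emit:
apply_moves(claw=[0.05,0.08,0.08,0.08,0.082,0.082,0.082,0.082,0.082], xyz=[[0,0,0],[0,0,0],[0,0,0],[0,0,0],[0,0,-0.03],[0,0,-0.05],[0,0,-0.05],[0,0,-0.03],[0,0,0]], twist=[[0,0,0],[0,0,0],[0,0,0],[0,0,0],[0,0,0],[0,0,0],[0,0,0],[0,0,0],[0,0,0]])

```text
clock: 30.15
position: [0.6076, -0.0056, 0.2781]
tool_rot: [3.14, 0.006, 3.067]
force: [0.0, -0.5, -0.6]
grip_width: 0.0821
finger_force: 0.0
```

Run:
```python
from h import *
w=keyc(.146); blobs(w,'orange',.046)
plan([(.483,.3865,.22,134.5,14)])
```

```text
orange px [253. 227.] 231 [ 0.6542 -0.0076] [25.6  9. ] 85.7
orange px [480.  92.] 84 [0.5183 0.2571] [20.4  7.9] 43.8
   key [ 0.6542 -0.0076] yaw -4.300003 or +180; centre [ 0.6063 -0.004 ]
orange px [253. 227.] 231 [ 0.7009 -0.0108] [34.9 12.3] 85.7
orange px [480.  92.] 84 [0.5155 0.3503] [27.8 10.7] 43.8
at [ 0.6067 -0.0055  0.2755] rot [179.97   0.19 175.73] q7 1.48 F [ 0.4  0.1 -0.4] w 0.0822 t 30.2
14 x [0.0197 0.0227 0.004 ] tw 0.0514
```

Emit:
apply_moves(claw=[0.085,0.085,0.085,0.085,0.085,0.085,0.085,0.085,0.085,0.085,0.085,0.085,0.085,0.085,0.085,0.085], xyz=[[0.0197,0.0227,0.004],[0.0197,0.0227,0.004],[0.0197,0.0227,0.004],[0.0197,0.0227,0.004],[0.0197,0.0227,0.004],[0.0197,0.0227,0.004],[0.0197,0.0227,0.004],[0.0197,0.0227,0.004],[0.0197,0.0227,0.004],[0.0197,0.0227,0.004],[0.0197,0.0227,0.004],[0.0197,0.0227,0.004],[0.0197,0.0227,0.004],[0.0197,0.0227,0.004],[0,0,0],[0,0,0]], twist=[[0,0,0.0514],[0,0,0.0514],[0,0,0.0514],[0,0,0.0514],[0,0,0.0514],[0,0,0.0514],[0,0,0.0514],[0,0,0.0514],[0,0,0.0514],[0,0,0.0514],[0,0,0.0514],[0,0,0.0514],[0,0,0.0514],[0,0,0.0514],[0,0,0],[0,0,0]])

```text
clock: 31.8
position: [0.4812, 0.387, 0.216]
tool_rot: [-3.139, 0.0, 2.349]
force: [0.3, -0.8, -0.2]
grip_width: 0.0849
finger_force: 0.0
```

Run:
```python
from h import *
w=keyc(.046); b=blobs(w,'blue',.036,300); c=b[0][2]
plan([(c[0],c[1],.0135,180+b[0][4] if b[0][4]<0 else b[0][4],8)])
```

```text
orange px [253. 215.] 197 [0.5147 0.3534] [26.3  9.9] 44.6
   key [0.5147 0.3534] yaw -45.4 or +180; centre [0.481  0.3876]
blue px [254. 172.] 3266 [0.4817 0.388 ] [ 60.  112.1] -46.2
at [0.4817 0.3863 0.2165] rot [-179.89    0.02  134.5 ] q7 0.12 F [-0.4 -0.3  1.2] w 0.0849 t 31.9
8 x [0.0001 0.0001 0.0254] tw 0.0015
```

Emit:
apply_moves(claw=[0.085,0.085,0.085,0.085,0.085,0.085,0.085,0.085,0.085,0.05,0.05,0.05,0.05,0.05], xyz=[[0.0002,0.0002,0.026],[0.0002,0.0002,0.026],[0.0002,0.0002,0.026],[0,0,0.026],[0,0,0.026],[0,0,0.026],[0,0,0.026],[0,0,0.021],[0,0,0],[0,0,0],[0,0,0],[0,0,0],[0,0,0],[0,0,0]], twist=[[0,0,0.002],[0,0,0.002],[0,0,0.002],[0,0,0],[0,0,0],[0,0,0],[0,0,0],[0,0,0],[0,0,0],[0,0,0],[0,0,0],[0,0,0],[0,0,0],[0,0,0]])

```text
clock: 33.25
position: [0.4827, 0.3881, 0.0163]
tool_rot: [3.14, 0.0, 2.341]
force: [-0.8, -1.0, 5.7]
grip_width: 0.0589
finger_force: 65.2
```

Run:
```python
from h import *
s=bot.observe(); p=s['position'];y=np.degrees(s['tool_rot'][2])
plan([(p[0],p[1],.29,y,7),(.606,-.0057,.29,175.7,12)])
```

```text
at [0.4827 0.3881 0.0163] rot [179.9    0.02 134.13] q7 0.16 F [-0.8 -1.   5.7] w 0.0589 t 33.2
7 x [ 0.      0.     -0.0391] tw -0.0 
12 x [-0.0245 -0.0252 -0.    ] tw -0.0605
```

Emit:
apply_moves(claw=[0.05,0.05,0.05,0.05,0.05,0.05,0.05,0.05,0.05,0.05,0.05,0.05,0.05,0.05,0.05,0.05,0.05,0.05,0.05,0.05], xyz=[[0,0,-0.0391],[0,0,-0.0391],[0,0,-0.0391],[0,0,-0.0391],[0,0,-0.0391],[0,0,-0.0391],[0,0,-0.0391],[-0.0245,-0.0252,0],[-0.0245,-0.0252,0],[-0.0245,-0.0252,0],[-0.0245,-0.0252,0],[-0.0245,-0.0252,0],[-0.0245,-0.0252,0],[-0.0245,-0.0252,0],[-0.0245,-0.0252,0],[-0.0245,-0.0252,0],[-0.0245,-0.0252,0],[-0.0245,-0.0252,0],[-0.0245,-0.0252,0],[0,0,0]], twist=[[0,0,0],[0,0,0],[0,0,0],[0,0,0],[0,0,0],[0,0,0],[0,0,0],[0,0,-0.0605],[0,0,-0.0605],[0,0,-0.0605],[0,0,-0.0605],[0,0,-0.0605],[0,0,-0.0605],[0,0,-0.0605],[0,0,-0.0605],[0,0,-0.0605],[0,0,-0.0605],[0,0,-0.0605],[0,0,-0.0605],[0,0,0]])

```text
clock: 35.25
position: [0.6067, -0.0106, 0.2892]
tool_rot: [-3.14, 0.002, 3.064]
force: [-1.5, -0.3, -1.1]
grip_width: 0.0586
finger_force: 65.8
```

Run:
```python
from h import *
w=save('wrist','w6');p,R=tool(); blobs(w,'blue',p[2]+.036-.0163,300); plan([(.606,-.0057,.1524,175.7,8)])
print([(np.round(d['position'],4),round(d['score'],2)) for d in bot.find_in('top','cover_grip')[:2]])
```

```text
blue px [254. 243.] 15799 [ 0.6015 -0.0093] [ 60.8 109.4] -4.4
blue px [ 18. 217.] 1243 [ 0.571  -0.1489] [20.9 53.5] -69.2
at [ 0.6058 -0.0082  0.289 ] rot [-179.97    0.06  175.56] q7 1.5 F [-0.8  1.7 -0.6] w 0.0587 t 35.3
8 x [0.     0.0003 0.0171] tw -0.0003 
[(array([0.6029, 0.2356, 0.0119]), 0.94)]
```

View pics/w6.png

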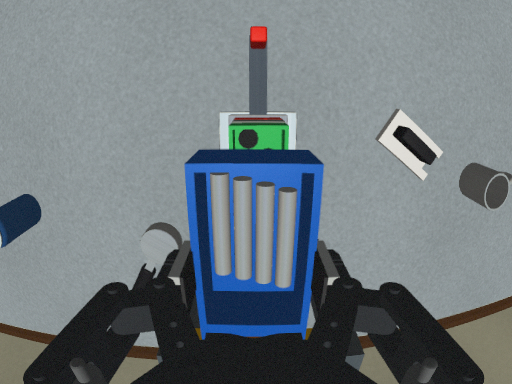

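Emit:
apply_moves(claw=[0.05,0.05,0.05,0.05,0.05,0.05,0.05,0.05,0.05,0.05], xyz=[[0,0,0],[0,0,0],[0,0,0.02],[0,0,0.02],[0,0,0.02],[0,0,0.02],[0,0,0.02],[0,0,0.01],[0,0,0.004],[0,0,0]], twist=[[0,0,0],[0,0,0],[0,0,0],[0,0,0],[0,0,0],[0,0,0],[0,0,0],[0,0,0],[0,0,0],[0,0,0]])

```text
clock: 36.35
position: [0.6055, -0.0055, 0.1745]
tool_rot: [-3.142, 0.0, 3.068]
force: [-0.7, -0.1, -0.6]
grip_width: 0.0587
finger_force: 65.7
```

Underside at 0.158; still 22 mm to go.

Emit:
apply_moves(claw=[0.05,0.05,0.05,0.05,0.05,0.05], xyz=[[0,0,0.008],[0,0,0.006],[0,0,0.004],[0,0,0.003],[0,0,0.001],[0,0,0]], twist=[[0,0,0],[0,0,0],[0,0,0],[0,0,0],[0,0,0],[0,0,0]])

```text
clock: 36.95
position: [0.6055, -0.0058, 0.1524]
tool_rot: [3.142, 0.0, 3.067]
force: [0.2, 0.9, -1.5]
grip_width: 0.0585
finger_force: 65.8
```

Emit:
apply_moves(claw=[0.05,0.08,0.08,0.08,0.082,0.082,0.082,0.082,0.082], xyz=[[0,0,0.0005],[0,0,0],[0,0,0],[0,0,0],[0,0,-0.03],[0,0,-0.05],[0,0,-0.05],[0,0,-0.02],[0,0,0]], twist=[[0,0,0],[0,0,0],[0,0,0],[0,0,0],[0,0,0],[0,0,0],[0,0,0],[0,0,0],[0,0,0]])

```text
clock: 37.85
position: [0.6066, -0.0058, 0.3052]
tool_rot: [3.141, 0.005, 3.067]
force: [-0.1, -0.0, 0.5]
grip_width: 0.0822
finger_force: 0.0
```

Run:
```python
from h import *
w=keyc(.182); blobs(w,'blue',.172,300); blobs(w,'white',.014,150)
plan([(.598,.230,.22,-128,12)])
```

```text
orange px [253. 231.] 243 [ 0.6526 -0.0083] [25.9  9.9] 85.7
   key [ 0.6526 -0.0083] yaw -4.300003 or +180; centre [ 0.6047 -0.0047]
blue px [253. 180.] 4286 [ 0.6048 -0.0047] [ 59.4 111.8] -4.6
blue px [ 20. 213.] 1165 [ 0.6228 -0.3163] [ 46.1 115.3] -69.5
white px [254. 249.] 6192 [ 0.7312 -0.0136] [110. 374.] -4.3
white px [400. 142.] 1317 [0.6049 0.2405] [111.1  61.1] 51.4
white px [158. 233.] 264 [ 0.7302 -0.1721] [59.4 30.4] 64.9
white px [212. 292.] 206 [ 0.8526 -0.0978] [  8.  121.2] -4.7
white px [294. 291.] 205 [0.8639 0.0517] [  7.8 121.1] -4.3
white px [259. 168.] 160 [0.6332 0.0016] [ 4.6 83.8] -3.9
at [ 0.6058 -0.0057  0.303 ] rot [179.97   0.13 175.75] q7 1.5 F [ 0.1 -0.7 -1.4] w 0.0819 t 37.9
12 x [-0.0069  0.0193  0.0069] tw -0.0818
```

Emit:
apply_moves(claw=[0.06,0.06,0.06,0.06,0.06,0.06,0.06,0.06,0.06,0.06,0.06,0.06,0.06,0.06], xyz=[[-0.0069,0.0193,0.0069],[-0.0069,0.0193,0.0069],[-0.0069,0.0193,0.0069],[-0.0069,0.0193,0.0069],[-0.0069,0.0193,0.0069],[-0.0069,0.0193,0.0069],[-0.0069,0.0193,0.0069],[-0.0069,0.0193,0.0069],[-0.0069,0.0193,0.0069],[-0.0069,0.0193,0.0069],[-0.0069,0.0193,0.0069],[-0.0069,0.0193,0.0069],[0,0,0],[0,0,0]], twist=[[0,0,-0.0818],[0,0,-0.0818],[0,0,-0.0818],[0,0,-0.0818],[0,0,-0.0818],[0,0,-0.0818],[0,0,-0.0818],[0,0,-0.0818],[0,0,-0.0818],[0,0,-0.0818],[0,0,-0.0818],[0,0,-0.0818],[0,0,0],[0,0,0]])

```text
clock: 39.3
position: [0.5973, 0.2302, 0.2179]
tool_rot: [3.141, -0.002, -2.235]
force: [0.3, -1.2, 0.6]
grip_width: 0.0604
finger_force: 0.0
```

Run:
```python
from h import *
w=save('wrist','w7'); blobs(w,'white',.014,300); blobs(w,'dark',.048,100)
plan([(.597,.230,.020,-128.5,8)])
```

```text
white px [252. 170.] 2903 [0.6048 0.2399] [109.5  61.6] 51.9
white px [60. 93.] 2233 [ 0.7356 -0.0124] [ 55.9 182. ] -5.2
white px [139.  62.] 1407 [0.633  0.0428] [178.1  43.2] 5.8
white px [ 27. 176.] 620 [0.8857 0.0248] [ 15.  196.5] -4.3
white px [22. 93.] 398 [ 0.7899 -0.0644] [ 10.6 124.9] -4.4
white px [  9. 171.] 309 [ 0.8865 -0.0095] [27.2 77.3] -4.9
dark px [253. 338.] 27354 [0.7858 0.4758] [ 453.3 1184.4] -38.2
dark px [ 45. 134.] 2616 [0.769  0.0166] [ 54.3 199. ] -28.6
dark px [503. 297.] 181 [0.363  0.7265] [130.3  39.8] 88.8
dark px [ 5. 50.] 138 [ 0.7501 -0.1149] [18.6 43.9] -81.6
dark px [254. 148.] 102 [0.58   0.2177] [35.5 15.8] 83.9
at [0.5978 0.2297 0.2183] rot [ 179.99   -0.07 -128.1 ] q7 1.98 F [ 0.4 -0.6 -0.5] w 0.0599 t 39.4
8 x [0.     0.0001 0.0248] tw 0.0009
```

View pics/w7.png

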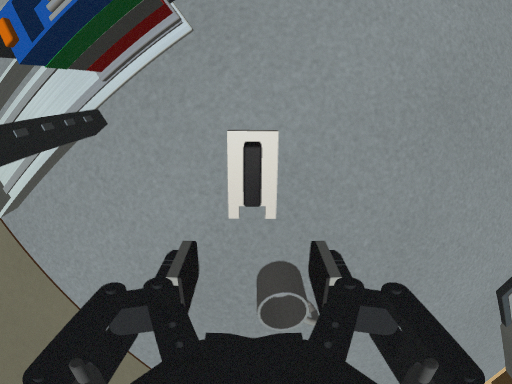

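Emit:
apply_moves(claw=[0.06,0.06,0.06,0.06,0.06,0.06,0.06,0.06,0.06,0.01,0.01,0.01,0.01,0.01], xyz=[[-0.002,0.0003,0.026],[-0.0024,0.0003,0.026],[0,0,0.026],[0,0,0.026],[0,0,0.026],[0,0,0.026],[0,0,0.026],[0,0,0.015],[0,0,0],[0,0,0],[0,0,0],[0,0,0],[0,0,0],[0,0,0]], twist=[[0,0,0],[0,0,0],[0,0,0],[0,0,0],[0,0,0],[0,0,0],[0,0,0],[0,0,0],[0,0,0],[0,0,0],[0,0,0],[0,0,0],[0,0,0],[0,0,0]])

```text
clock: 40.75
position: [0.6009, 0.2345, 0.0235]
tool_rot: [-3.14, 0.002, -2.234]
force: [-0.5, -1.6, 6.2]
grip_width: 0.0188
finger_force: 59.8
```

Run:
```python
from h import *
s=bot.observe(); p=s['position'];y=np.degrees(s['tool_rot'][2])
plan([(p[0],p[1],.30,y,7),(.598,-.0052,.30,175.7,12)])
```

```text
at [0.6009 0.2345 0.0235] rot [-179.94    0.11 -128.02] q7 1.96 F [-0.5 -1.6  6.2] w 0.0188 t 40.8
7 x [-0.     -0.     -0.0395] tw -0.0 
12 x [ 0.0094 -0.0185 -0.    ] tw 0.0819
```

Emit:
apply_moves(claw=[0.01,0.01,0.01,0.01,0.01,0.01,0.01,0.01,0.01,0.01,0.01,0.01,0.01,0.01,0.01,0.01,0.01,0.01,0.01,0.01], xyz=[[0,0,-0.0395],[0,0,-0.0395],[0,0,-0.0395],[0,0,-0.0395],[0,0,-0.0395],[0,0,-0.0395],[0,0,-0.0395],[0.0094,-0.0185,0],[0.0094,-0.0185,0],[0.0094,-0.0185,0],[0.0094,-0.0185,0],[0.0094,-0.0185,0],[0.0094,-0.0185,0],[0.0094,-0.0185,0],[0.0094,-0.0185,0],[0.0094,-0.0185,0],[0.0094,-0.0185,0],[0.0094,-0.0185,0],[0.0094,-0.0185,0],[0,0,0]], twist=[[0,0,0],[0,0,0],[0,0,0],[0,0,0],[0,0,0],[0,0,0],[0,0,0],[0,0,0.0819],[0,0,0.0819],[0,0,0.0819],[0,0,0.0819],[0,0,0.0819],[0,0,0.0819],[0,0,0.0819],[0,0,0.0819],[0,0,0.0819],[0,0,0.0819],[0,0,0.0819],[0,0,0.0819],[0,0,0]])

```text
clock: 42.75
position: [0.596, -0.0078, 0.2996]
tool_rot: [-3.141, 0.001, 3.06]
force: [0.2, -0.2, -0.4]
grip_width: 0.0191
finger_force: 59.1
```

Emit:
apply_moves(claw=[0.01,0.01,0.01], xyz=[[0,0,0],[0,0,0],[0,0,0]], twist=[[0,0,0],[0,0,0],[0,0,0]])

```text
clock: 43.05
position: [0.597, -0.0041, 0.2985]
tool_rot: [3.141, 0.0, 3.068]
force: [0.3, 0.5, -1.4]
grip_width: 0.0186
finger_force: 59.1
```

Run:
```python
from h import *
w=save('wrist','w8');p,R=tool(); blobs(w,'white',p[2]+.014-.0235,1500); plan([(.5982,-.0051,.1955,175.7,8)])
```

```text
white px [253. 196.] 6746 [ 0.5788 -0.0015] [61.3 62.1] -4.2
at [ 0.597  -0.0043  0.2985] rot [179.99   0.   175.75] q7 1.49 F [-0.2 -0.  -1. ] w 0.0188 t 43.1
8 x [-0.0002 -0.0001  0.0129] tw 0.0001
```

View pics/w8.png

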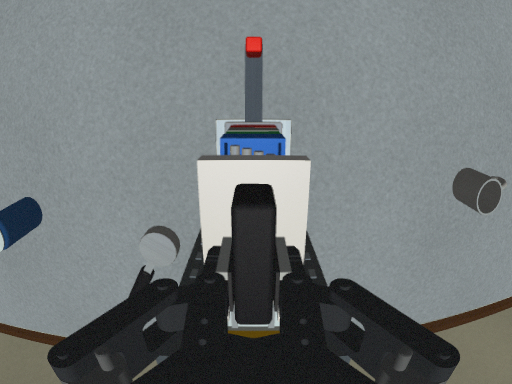

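Emit:
apply_moves(claw=[0.01,0.01,0.01,0.01,0.01,0.01,0.01,0.01,0.01,0.01,0.01], xyz=[[-0.001,-0.0006,0.02],[-0.001,-0.0006,0.02],[0,0,0.02],[0,0,0.015],[0,0,0.01],[0,0,0.006],[0,0,0.005],[0,0,0.004],[0,0,0.002],[0,0,0.001],[0,0,0]], twist=[[0,0,0],[0,0,0],[0,0,0],[0,0,0],[0,0,0],[0,0,0],[0,0,0],[0,0,0],[0,0,0],[0,0,0],[0,0,0]])

```text
clock: 44.2
position: [0.5989, -0.0063, 0.1956]
tool_rot: [3.142, 0.0, 3.066]
force: [0.5, -0.0, -1.3]
grip_width: 0.0188
finger_force: 59.1
```

Emit:
apply_moves(claw=[0.01,0.05,0.05,0.05,0.05,0.05,0.05,0.05], xyz=[[0,0,0.0005],[0,0,0],[0,0,0],[0,0,0],[0,0,-0.03],[0,0,-0.05],[0,0,-0.04],[0,0,0]], twist=[[0,0,0],[0,0,0],[0,0,0],[0,0,0],[0,0,0],[0,0,0],[0,0,0],[0,0,0]])

```text
clock: 45.0
position: [0.6007, -0.0065, 0.3205]
tool_rot: [3.14, 0.008, 3.066]
force: [0.5, 0.1, -0.7]
grip_width: 0.0499
finger_force: 0.0
```

Run:
```python
from h import *
w=save('wrist','w9'); blobs(w,'white',.186,1500); keyc(.182)
s=bot.grab_frame('side'); a=w['img'][100:384,110:400]; b=s['img'][90:290,150:320]; cv2.imwrite('pics/c9.png',np.hstack([cv2.resize(a,(400,400)),cv2.resize(b,(340,400))])[...,::-1])
plan([(.415,.010,.30,175.7,8),(.415,.010,.045,175.7,8)])
```

```text
white px [254. 214.] 9107 [ 0.6476 -0.0079] [ 67.6 226. ] -4.4
orange px [254. 232.] 228 [ 0.6533 -0.0089] [26.   9.3] 85.6
   key [ 0.6533 -0.0089] yaw -4.4000015 or +180; centre [ 0.6054 -0.0052]
at [ 0.5985 -0.0062  0.3146] rot [180.    -0.03 175.69] q7 1.49 F [-0.2 -0.4 -0.1] w 0.05 t 45.1
8 x [0.023  0.0003 0.0018] tw -0.0 
8 x [-0.      0.      0.0319] tw -0.0
```

View pics/c9.png

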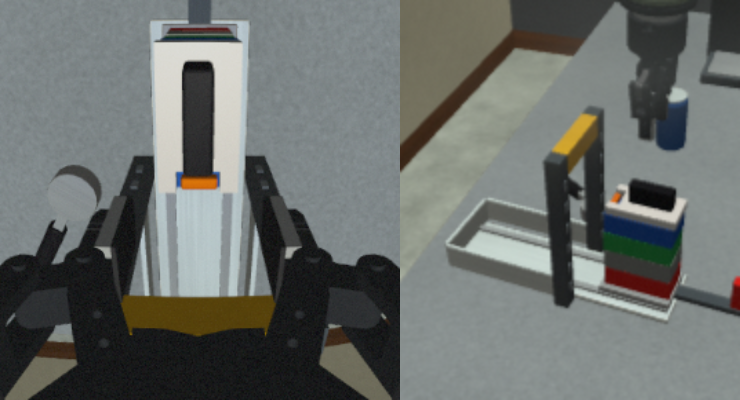

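Run:
```python
from h import *
plan([(.412,.0102,.28,175.6,8),(.412,.0102,.042,175.6,10)])
```

```text
at [ 0.5985 -0.0062  0.3146] rot [180.    -0.03 175.69] q7 1.49 F [-0.2 -0.4 -0.1] w 0.05 t 45.1
8 x [0.0234 0.0003 0.0043] tw 0.0002 
10 x [-0.      0.      0.0238] tw -0.0
```

Emit:
apply_moves(claw=[0.05,0.0,0.0,0.0,0.0,0.0,0.0,0.0,0.0,0.0], xyz=[[0.0234,0.0003,0.0043],[0.0234,0.0003,0.0043],[0.0234,0.0003,0.0043],[0.0234,0.0003,0.0043],[0.0234,0.0003,0.0043],[0.0234,0.0003,0.0043],[0.0234,0.0003,0.0043],[0.0234,0.0003,0.0043],[0,0,0],[0,0,0]], twist=[[0,0,0.0002],[0,0,0.0002],[0,0,0.0002],[0,0,0.0002],[0,0,0.0002],[0,0,0.0002],[0,0,0.0002],[0,0,0.0002],[0,0,0],[0,0,0]], force=30)

```text
clock: 46.15
position: [0.4121, 0.0104, 0.2802]
tool_rot: [-3.141, -0.001, 3.065]
force: [0.1, 0.2, -0.3]
grip_width: -0.0
finger_force: 0.0
```

Run:
```python
from h import *
w=bot.grab_frame('wrist'); blobs(w,'red',.08,100)
f=bot.grab_frame('top'); blobs(f,'red',.08,15,False); blobs(f,'white',.186,60,False)
plan([(.412,.0102,.042,175.6,10)])
```

```text
red px [253. 191.] 365 [0.4411 0.0084] [18.2 30.7] -4.0
red px [240. 258.] 50 [0.4505 0.007 ] [19.7 17.1] 0.2
white px [244. 202.] 557 [ 0.607  -0.0065] [ 58.5 111.4] -4.4
white px [247. 133.] 140 [ 0.795  -0.0207] [43.3 80.6] -4.7
at [0.4128 0.0104 0.2803] rot [-179.99   -0.02  175.59] q7 1.35 F [0.5 0.1 0.1] w 0.0004 t 46.2
10 x [ 0.0001 -0.      0.0238] tw -0.0
```

Emit:
apply_moves(claw=[0,0,0,0,0,0,0,0,0,0,0,0,0,0], xyz=[[0,0,0.024],[0,0,0.024],[0,0,0.024],[0,0,0.024],[0,0,0.024],[0,0,0.024],[0,0,0.024],[0,0,0.024],[0,0,0.024],[0,0,0.022],[0,0,0],[-0.003,0,0],[-0.003,0,0],[0,0,0]], twist=[[0,0,0],[0,0,0],[0,0,0],[0,0,0],[0,0,0],[0,0,0],[0,0,0],[0,0,0],[0,0,0],[0,0,0],[0,0,0],[0,0,0],[0,0,0],[0,0,0]])

```text
clock: 47.65
position: [0.4195, 0.0099, 0.0435]
tool_rot: [3.141, 0.002, 3.064]
force: [0.2, -0.0, 0.7]
grip_width: -0.0004
finger_force: 0.0
```

Emit:
apply_moves(claw=[0,0,0,0,0,0,0,0,0,0,0,0,0,0,0,0,0,0,0,0], xyz=[[-0.001,0,0],[-0.0015,0,0],[-0.0015,0,0],[-0.002,0,0],[-0.002,0,0],[-0.002,0,0],[-0.002,0,0],[-0.0025,0,0],[-0.003,0,0],[-0.003,0,0],[-0.004,0,0],[-0.004,0,0],[-0.005,0,0],[-0.005,0,0],[-0.005,0,0],[-0.005,0,0],[-0.005,0,0],[-0.005,0,0],[-0.005,0,0],[-0.005,0,0]], twist=[[0,0,0],[0,0,0],[0,0,0],[0,0,0],[0,0,0],[0,0,0],[0,0,0],[0,0,0],[0,0,0],[0,0,0],[0,0,0],[0,0,0],[0,0,0],[0,0,0],[0,0,0],[0,0,0],[0,0,0],[0,0,0],[0,0,0],[0,0,0]])

```text
clock: 49.65
position: [0.4869, 0.0046, 0.0426]
tool_rot: [-3.142, -0.0, 3.065]
force: [-3.4, 0.4, -1.7]
grip_width: 0.0003
finger_force: 1.4
```

Run:
```python
from h import *
f=bot.grab_frame('top'); blobs(f,'red',.08,15,False); blobs(f,'white',.186,60,False); plan([])
```

```text
white px [246. 180.] 556 [ 0.6621 -0.0106] [ 59.  105.2] -4.0
white px [248. 129.] 387 [ 0.8103 -0.0222] [ 44.6 114.1] -4.1
white px [229. 198.] 114 [0.6101 0.0342] [  7.  124.8] -4.4
white px [236. 121.] 92 [0.8137 0.0188] [  6.7 116. ] -4.4
white px [237. 215.] 63 [0.5691 0.0144] [10.4 47.8] -3.8
at [0.488  0.0046 0.0427] rot [180.     0.06 175.58] q7 1.5 F [ 0.2 -0.4  0.4] w 0.0001 t 49.7
```

Emit:
apply_moves(claw=[0,0,0,0,0,0,0,0,0,0,0,0,0,0,0,0,0,0,0,0], xyz=[[-0.002,0,0],[-0.003,0,0],[-0.004,0,0],[-0.005,0,0],[-0.005,0,0],[-0.005,0,0],[-0.005,0,0],[-0.005,0,0],[-0.005,0,0],[-0.005,0,0],[-0.005,0,0],[-0.005,0,0],[-0.005,0,0],[-0.005,0,0],[-0.005,0,0],[-0.005,0,0],[-0.005,0,0],[-0.004,0,0],[-0.003,0,0],[-0.002,0,0]], twist=[[0,0,0],[0,0,0],[0,0,0],[0,0,0],[0,0,0],[0,0,0],[0,0,0],[0,0,0],[0,0,0],[0,0,0],[0,0,0],[0,0,0],[0,0,0],[0,0,0],[0,0,0],[0,0,0],[0,0,0],[0,0,0],[0,0,0],[0,0,0]])

```text
clock: 51.7
position: [0.5745, -0.0021, 0.0426]
tool_rot: [-3.142, -0.0, 3.065]
force: [-2.5, 1.7, 2.0]
grip_width: 0.0002
finger_force: 1.3
```

Emit:
apply_moves(claw=[0,0,0,0,0,0,0,0,0,0,0,0,0,0,0,0,0,0], xyz=[[-0.002,0,0],[-0.003,0,0],[-0.003,0,0],[-0.003,0,0],[-0.003,0,0],[-0.003,0,0],[-0.003,0,0],[-0.003,0,0],[-0.003,0,0],[-0.003,0,0],[-0.003,0,0],[-0.003,0,0],[-0.003,0,0],[-0.002,0,0],[-0.002,0,0],[-0.002,0,0],[-0.002,0,0],[-0.001,0,0]], twist=[[0,0,0],[0,0,0],[0,0,0],[0,0,0],[0,0,0],[0,0,0],[0,0,0],[0,0,0],[0,0,0],[0,0,0],[0,0,0],[0,0,0],[0,0,0],[0,0,0],[0,0,0],[0,0,0],[0,0,0],[0,0,0]])

```text
clock: 53.5
position: [0.6214, -0.0058, 0.0426]
tool_rot: [-3.142, 0.0, 3.065]
force: [-3.6, 0.6, 0.4]
grip_width: 0.0001
finger_force: 1.3
```

Emit:
apply_moves(claw=[0,0,0,0,0,0], xyz=[[-0.0015,0,0],[-0.0015,0,0],[-0.0015,0,0],[-0.0015,0,0],[-0.0015,0,0],[0,0,0]], twist=[[0,0,0],[0,0,0],[0,0,0],[0,0,0],[0,0,0],[0,0,0]])

```text
clock: 54.1
position: [0.6245, -0.0061, 0.0423]
tool_rot: [-3.141, -0.009, 3.065]
force: [-33.4, 4.2, 23.6]
grip_width: -0.0001
finger_force: 16.7
```

Emit:
apply_moves(claw=[0,0,0,0,0,0,0,0,0,0,0], xyz=[[0.003,0,0],[0.005,0,0],[0.02,0,0],[0.03,0,0],[0.03,0,0],[0.02,0,-0.01],[0,0,-0.04],[0,0,-0.04],[0,0,-0.04],[0,0,-0.02],[0,0,0]], twist=[[0,0,0],[0,0,0],[0,0,0],[0,0,0],[0,0,0],[0,0,0],[0,0,0],[0,0,0],[0,0,0],[0,0,0],[0,0,0]])

```text
clock: 55.2
position: [0.5227, 0.0019, 0.1956]
tool_rot: [3.14, 0.006, 3.064]
force: [-1.1, -0.3, -0.8]
grip_width: 0.0002
finger_force: 0.0
```

Run:
```python
from h import *
f=bot.grab_frame('top'); blobs(f,'red',.08,15,False); blobs(f,'white',.186,60,False); blobs(f,'orange',.182,8,False);plan([])
s=bot.grab_frame('side'); b=s['img'][110:290,140:320]; a=f['img'][85:225,180:320]
cv2.imwrite('pics/c10.png',np.hstack([cv2.resize(a,(400,400)),cv2.resize(b,(400,400))])[...,::-1])
```

```text
red px [245. 190.] 45 [ 0.645  -0.0081] [20.4 14.5] 0.1
white px [250. 127.] 484 [ 0.81   -0.0213] [ 58.8 115.7] -4.0
white px [241. 192.] 109 [0.6378 0.0074] [87.5 39.7] 19.6
white px [230. 188.] 74 [0.643  0.0317] [ 7.  85.6] -4.3
orange px [251. 110.] 28 [ 0.8491 -0.0231] [ 8.3 21.7] -89.8
at [0.5219 0.0019 0.1939] rot [179.96   0.2  175.58] q7 1.46 F [ 0.5 -0.1 -0.4] w -0.0002 t 55.2
```

View pics/c10.png

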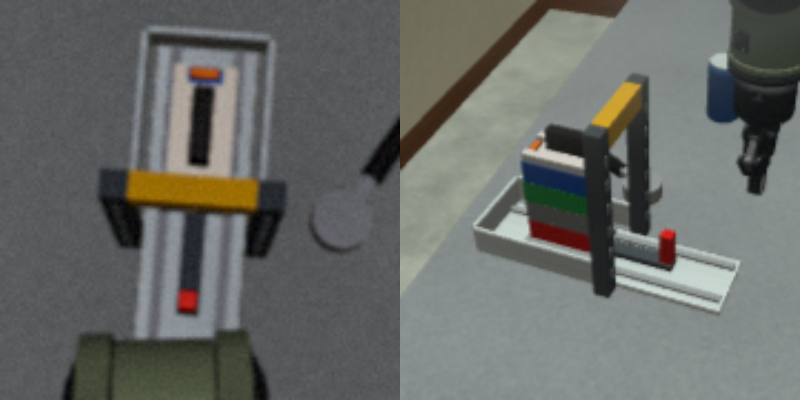

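Emit:
apply_moves(claw=[0,0,0,0,0,0,0,0], xyz=[[0,0,-0.04],[0,0,-0.046],[-0.03,0,0],[-0.03,0,0],[-0.02,0,0],[-0.0105,0,0],[0,0,0],[0,0,0]], twist=[[0,0,0],[0,0,0],[0,0,0],[0,0,0],[0,0,0],[0,0,0],[0,0,0],[0,0,0]])

```text
clock: 56.1
position: [0.6104, -0.0051, 0.2779]
tool_rot: [-3.141, -0.001, 3.064]
force: [-0.8, -0.3, 0.4]
grip_width: 0.0001
finger_force: 0.0
```

Run:
```python
from h import *
w=bot.grab_frame('wrist'); blobs(w,'red',.08,100); plan([])
```

```text
red px [253. 190.] 359 [ 0.6373 -0.0064] [17.1 30.3] -4.4
at [ 0.6104 -0.005   0.2782] rot [-179.99   -0.05  175.58] q7 1.49 F [ 1.3 -0.2 -0.7] w -0.0002 t 56.1
```

Emit:
apply_moves(claw=[0,0,0,0,0,0,0,0,0,0,0,0,0,0,0,0,0,0,0,0], xyz=[[0.01,0,0],[0.01,0,0.02],[0,0,0.04],[0,0,0.04],[0,0,0.04],[0,0,0.04],[0,0,0.03],[0,0,0.02],[0,0,0],[-0.007,0,0],[-0.007,0,0],[-0.007,0,0],[-0.005,0,0],[-0.003,0,0],[-0.002,0,0],[-0.002,0,0],[-0.002,0,0],[-0.002,0,0],[-0.001,0,0],[0,0,0]], twist=[[0,0,0],[0,0,0],[0,0,0],[0,0,0],[0,0,0],[0,0,0],[0,0,0],[0,0,0],[0,0,0],[0,0,0],[0,0,0],[0,0,0],[0,0,0],[0,0,0],[0,0,0],[0,0,0],[0,0,0],[0,0,0],[0,0,0],[0,0,0]])

```text
clock: 58.15
position: [0.6244, -0.0061, 0.048]
tool_rot: [-3.141, -0.01, 3.065]
force: [-30.7, 3.8, 21.2]
grip_width: -0.0002
finger_force: 15.9
```

Emit:
apply_moves(claw=[0,0,0,0,0,0,0,0,0,0,0,0], xyz=[[0.003,0,0],[0.005,0,0],[0.02,0,0],[0.03,0,0],[0.03,0,0],[0.02,0,-0.01],[0,0,-0.04],[0,0,-0.04],[0,0,-0.04],[0,0,-0.02],[0,0,0],[0,0,0]], twist=[[0,0,0],[0,0,0],[0,0,0],[0,0,0],[0,0,0],[0,0,0],[0,0,0],[0,0,0],[0,0,0],[0,0,0],[0,0,0],[0,0,0]])

```text
clock: 59.35
position: [0.5215, 0.0021, 0.1986]
tool_rot: [3.141, 0.001, 3.065]
force: [-0.4, 0.5, 0.1]
grip_width: -0.0001
finger_force: 0.0
```

Run:
```python
from h import *
f=bot.grab_frame('top'); blobs(f,'red',.08,15,False); blobs(f,'white',.186,300,False); plan([])
print(bot.job_done())
```

```text
red px [245. 190.] 47 [ 0.645  -0.0081] [20.4 14.5] 0.1
white px [250. 127.] 496 [ 0.8103 -0.0219] [ 58.4 116.6] -4.4
at [0.5211 0.002  0.198 ] rot [-180.     -0.03  175.59] q7 1.47 F [-0.8 -0.6 -0.4] w 0.0001 t 59.4
the job is handed in; nothing more can be done
None
```

The job is handed in: I pulled the carriage out, stacked the red, grey, green and blue trays in that order with the white cover on top, and pushed it home under the beam by its handle, where two pushes of over 30 N stopped at the same spot; the judge gave no verdict, and the camera measured about 196 mm of the 200 mm travel.

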